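Two-storey drying stack of clay ware

TASK

Build a two-storey drying stack on the plaster slab: stand both square props on end on the two marks (one has toppled over), and set the squat jars upright on the slab within the area the board will cover. Then lay the ware board flat across both props, squarely centred over the slab with its batten upward, and stand the bottle vases upright on the board. Leave the other things on the table where they are.

Things in the scene. Friction and masses are not known exactly. Their poses are not given: they have to be found in the camera images.
- base_top (a point): centre of the top face of the fixed plaster slab the stack is built on: 190 mm (x) x 250 mm (y) x 12 mm thick, top 12 mm over the table; z up. It is turned a little about z
- mark_left (a point): centre of one square outline (56 mm) drawn on the slab's top, 66 mm along the slab's +y from its centre; a prop stands here
- mark_right (a point): centre of the other square outline, 66 mm along the slab's -y; a prop stands here
- prop_fallen_mid (a point): hollow square buff fireclay prop, 48 x 48 mm in section with 28 mm bore, 70 mm long, about 0.22 kg, both ends alike; this point is its centre. Its x axis runs along its length. It starts toppled on the table, lying with its length level (centre 24 mm up), on the left or right of the slab
- prop_standing_mid (a point): hollow square buff fireclay prop, 48 x 48 mm in section with 28 mm bore, 70 mm long, about 0.22 kg, both ends alike; this point is its centre. Its z axis runs along its length. It starts standing on end on the table (centre 35 mm up), on the other side of the slab
- board_grip (a point): plywood ware board, about 0.7 kg, 170 mm (x) x 210 mm (y) x 12 mm; a wooden batten 20 mm wide (x), 120 mm long (y) and 30 mm high is fixed along the middle of its top as handle, and strips 5 mm wide, 8 mm high run along its two long edges. This point is the centre of the batten, 30 mm above the board's underside, 18 mm above its top face; z up. It starts flat on the table
- jar1_mid (a point): squat lidded jar of grey unfired clay, round, 46 mm across from 5 to 38 mm up, 50 mm tall over a 12 mm wide lid button, 0.1 kg; this point is its centre, 25 mm up; z is its upward axis. One or two are present (None if absent)
- jar2_mid (a point): squat lidded jar of grey unfired clay, round, 46 mm across from 5 to 38 mm up, 50 mm tall over a 12 mm wide lid button, 0.1 kg; this point is its centre, 25 mm up; z is its upward axis. One or two are present (None if absent)
- vase1_mid (a point): bottle vase of grey unfired clay, round, 78 mm tall: foot 54 mm across up to 24 mm, tapering to a straight neck 32 mm across from 38 to 78 mm up, 0.14 kg; too tall to go under the board. This point is its centre, 39 mm up; z is its upward axis. Two or three are present (None if absent)
- vase2_mid (a point): bottle vase of grey unfired clay, round, 78 mm tall: foot 54 mm across up to 24 mm, tapering to a straight neck 32 mm across from 38 to 78 mm up, 0.14 kg; too tall to go under the board. This point is its centre, 39 mm up; z is its upward axis. Two or three are present (None if absent)
- vase3_mid (a point): bottle vase of grey unfired clay, round, 78 mm tall: foot 54 mm across up to 24 mm, tapering to a straight neck 32 mm across from 38 to 78 mm up, 0.14 kg; too tall to go under the board. This point is its centre, 39 mm up; z is its upward axis. Two or three are present (None if absent)
- water_pot: bystander, not to be moved: white rinse cup, 72 mm across, 70 mm tall; origin at the middle of its underside
- cutter: bystander, not to be moved: round red cutter ring, 60 mm across, 30 mm tall; origin at the middle of its underside
- knife: bystander, not to be moved: long flat modelling knife lying down; origin at the middle of its underside
- paintbrush: bystander, not to be moved: brush lying down; origin at the middle of its underside
- sponge: bystander, not to be moved: yellow sponge block 90 x 60 x 30 mm; origin at the middle of its underside
- clay_lump: bystander, not to be moved: lump of grey clay 70 x 60 x 45 mm; origin at the middle of its underside
There are look-alikes about, which are no part of the job. What is shaped like the part that bears prop_fallen_mid but red is not meant.

How it is judged:
By the outcome, as a careful person would: the job done as asked, in the order asked, and still so for the second after the job is handed in, with the robot touching nothing.
Of jar1, jar2 only 1 to 2 are there at a start; the rules pass over those that are not, and their reading is None.
Of vase1, vase2, vase3 only 2 to 3 are there at a start; the rules pass over those that are not, and their reading is None.
At some moment in a run one of vase1, vase2, vase3 may be knocked a few centimetres aside while the robot is not near it.
Once in a run the grip may slacken for a moment while it holds something.
It also fails if it takes over 210 s, if anything falls off the work surface, if the arm or the gripper's body presses on something with over 40 N, if the wrist force passes 120 N, or if a joint passes its speed limit or range.

ROBOT

A 6-joint arm with a two-finger parallel gripper is mounted at the origin on the work surface. World frame = base frame: x ahead of the robot, y to its left, z up, the work surface at z = 0. Lengths are in mm, angles in rad, forces in N, time in s.
With the tool pointing down it reaches from about 375 to 975 mm from the base axis. Payload 3.8 kg.
Tool frame: the origin (TCP) lies midway between the tips of the shut fingers; the grasp point (between the pads) lies ctrl.grasp_offset behind it (ctrl.grasp_offset is the distance from the TCP to the grasp point, in mm); z points along the fingers, y is the line along which they close (so a half turn about z gives the same grasp; the last joint's range is limited). The gripper opens to 88 mm and grips with 3 to 60 N. Pads are 18 mm wide; open, the fingers measure 123 mm over their backs; the gripper's body (75 mm by 187 mm) begins 45 mm behind the grasp point.
Start: joints at [-1.337, 0.264, 1.604, -0, 1.274, -0.037], TCP at [180.559, -650.397, 199.806] pointing down, gripper open.
Joint ranges: [-2.63, 2.63], [-0.94, 2.18], [0.31, 2.57], [-1.31, 4.45], [0, 2.66], [-2.55, 2.55]. Speed limits (rad/s): [2.57, 2.57, 3.14, 3.14, 3.14, 3.14].

INTERFACE

Orientations are given as [roll, pitch, yaw] about the fixed x, y, z axes, in that order (R = Rz(yaw) Ry(pitch) Rx(roll)).
In Python, from workcell import ctrl gives the robot as it stands.
- The arm moves only by the tool arm_command, never from a script. Its argument "moves" is a list that holds one entry, the list of rows, each a list of 7 numbers: the shift along the tool's x, y, z in m, then the turn, a rotation vector about the tool's x, y, z in rad, then the finger opening in m, from 0 to 0.0881. In form: [[[x, y, z, ax, ay, az, hand], ...]]. A call has 1 to 20 rows; each row is the pose to reach, as a shift and turn from the pose commanded when the call began, along the tool's axes at that moment; what a row does not reach only later rows make up. A row lasts 1/10 s, in which the tool goes at most 50 mm and 8.59 degrees, less where a joint would pass 70% of its speed; a pose out of reach is approached as far as the arm can. A call with a gripper value outside its range is refused whole. The fingers move at their own pace and stop on an object; "newtons" is the grip in N (left out, the last holds). Time passes only in rows, so rows that repeat a pose let the fingers close. It gives the time, the measured TCP pose, the force, the opening and the grip force at its end, in the units of the state.
- ctrl.read_state(): the state, without advancing time (a new reading comes with each control period).
- ctrl.camera(name): name is "side" or "top"; returns a dict with "pixels" (480x640x3 uint8, red, green, blue), "fx", "fy", "cx", "cy" (pixels), "rvec" (rotation vector, rad) and "tvec" (3), from world to camera coordinates, as OpenCV has them. Camera axes: x right, y down, z forward; pixel columns grow to the right and rows downward; lengths in mm; the calibration is good to about 2 mm. A picture is of the moment at which its call begins. There is no depth.
- ctrl.finish_job(): hands the job in; it is judged then, once.
The state is a dict: "t": time; "joint_pos": joint angles; "qvel": joint speeds; "effort": joint torques, N m; "eef_pos": TCP position; "tool_rot": TCP orientation; "force": force on the tool from outside, world axes, zero at the start; "moment": the same for the moment, N m; "width": finger opening in mm; "grasp_force": force on a finger pad.
Only numpy, scipy, OpenCV 4.12 (cv2) and the standard library are available. Lean on these libraries where they do the work, as an engineer would, in place of code of your own. Each camera call takes 0.05 s, during which the arm holds its last target. There are 200 camera calls.

## Working session

There is one attempt and no reset: what is moved stays moved. The work goes in short steps, Python scripts to look and compute and a tool call to move; the robot and the scene stay as the last step left them, time stands still between calls to the robot, and variables do not carry over. Pictures are saved under pics/ and viewed, at most 14 in all, crops included, and the job is handed in when it is done.

Besides the shell and the picture viewer there is one more tool, called after "Call:" as name([rows], argument=value, ...), one row to a line, values as JSON. arm_command: Moves the arm, as the interface text tells. Its arguments: {"type":"object","properties":{"moves":{"type":"array"},"newtons":{"type":"number"}},"required":["moves"]}

```bash
mkdir -p pics; ls; python3 - <<'E'
from workcell import ctrl
import cv2
for n in("top","side"):
    c=ctrl.camera(n); cv2.imwrite(f"pics/{n}0.png",c["pixels"][:,:,::-1]); print(n,{k:v for k,v in c.items() if k!="pixels"})
print(ctrl.grasp_offset); print(ctrl.read_state())
E
```

```text
pics
top {'fx': 510.78683488420785, 'fy': 510.78683488420785, 'cx': 306.5676893076216, 'cy': 245.93157345679487, 'rvec': array([ 2.18303556, -2.15020908,  0.09059941]), 'tvec': array([  54.83236132,  538.1138536 , 1150.93575298])}
side {'fx': 553.5940645841154, 'fy': 553.5940645841154, 'cx': 325.98811054450596, 'cy': 240.85915878612005, 'rvec': array([ 0.4906168 , -2.51215566,  1.47763612]), 'tvec': array([ 523.7813815 ,  145.38829578, 1185.57579503])}
18.700000000000003
{'t': 0.1, 'joint_pos': array([-1.33688927e+00,  2.64697053e-01,  1.60522458e+00,  2.55538249e-05,
        1.27369302e+00, -3.68886847e-02]), 'qvel': array([ 2.60894746e-04, -1.87055224e-03, -2.51554834e-03, -1.44528278e-04,
        1.69620817e-03, -1.94841030e-05]), 'effort': array([ 5.58329102e-04, -5.03618431e+01, -3.58072221e+01,  7.31875026e-02,
        2.33736058e-02, -5.36716425e-05]), 'eef_pos': array([ 180.41035833, -649.70332411,  198.60655784]), 'tool_rot': array([-3.13957292e+00, -9.89746166e-05,  2.70788140e-01]), 'force': array([-0.50345561, -0.40040471,  0.08571946]), 'moment': array([ 0.04985085, -0.01478025,  0.0778868 ]), 'grasp_force': 0.0, 'width': 88.55274772867094}
```

View pics/top0.png

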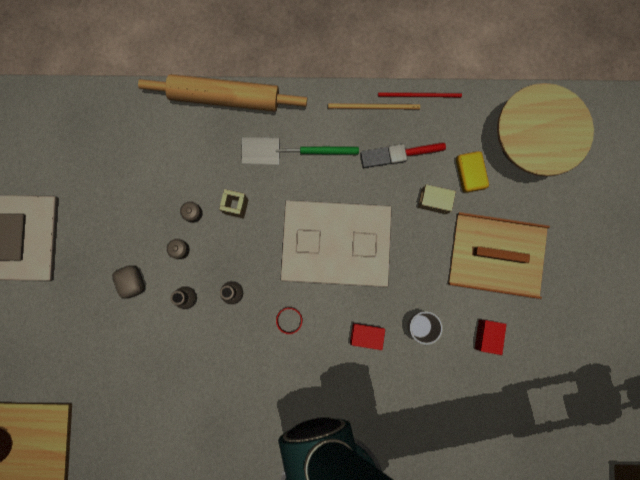

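View pics/side0.png

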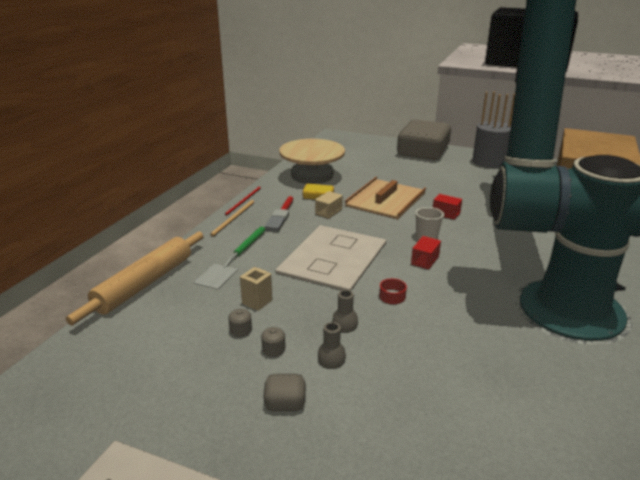

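```bash
cat > h.py <<'E'
import numpy as np, cv2
from workcell import ctrl
def K(c): return np.array([[c["fx"],0,c["cx"]],[0,c["fy"],c["cy"]],[0,0,1]])
def ray(c,p):
    R=cv2.Rodrigues(c["rvec"])[0]; o=-R.T@c["tvec"]
    return o,R.T@np.linalg.inv(K(c))@np.array([p[0],p[1],1.])
def onz(c,p,z):
    o,d=ray(c,p); return o+d*(z-o[2])/d[2]
def proj(c,P): return cv2.projectPoints(np.float64(P).reshape(-1,1,3),c["rvec"],c["tvec"],K(c),None)[0].reshape(-1,2)
def cross(c1,p1,c2,p2):
    o,d=ray(c1,p1);q,e=ray(c2,p2); s=np.linalg.lstsq(np.c_[d,-e],q-o,rcond=None)[0]
    return (o+d*s[0]+q+e*s[1])/2
def crop(c,u,v,w,h,k): return cv2.resize(c["pixels"][v:v+h,u:u+w,::-1],None,fx=k,fy=k,interpolation=cv2.INTER_CUBIC)
E
python3 - <<'E'
from h import *
c=ctrl.camera("top"); s=ctrl.camera("side")
print(ray(c,(0,0))[0],ray(s,(0,0))[0])
a=crop(c,160,170,110,150,4); b=crop(c,400,170,160,140,3)
im=np.zeros((600,800,3),np.uint8); im[:600,:440]=a; im[:420,440:800]=crop(c,410,175,150,175,2.4)[:420,:360]
cv2.imwrite("pics/c1.png",im)
E
```

```text
[ 424.98306249   47.98386085 1197.62813948] [ 131.81505933 1092.13139633  700.67714476]
```

View pics/c1.png

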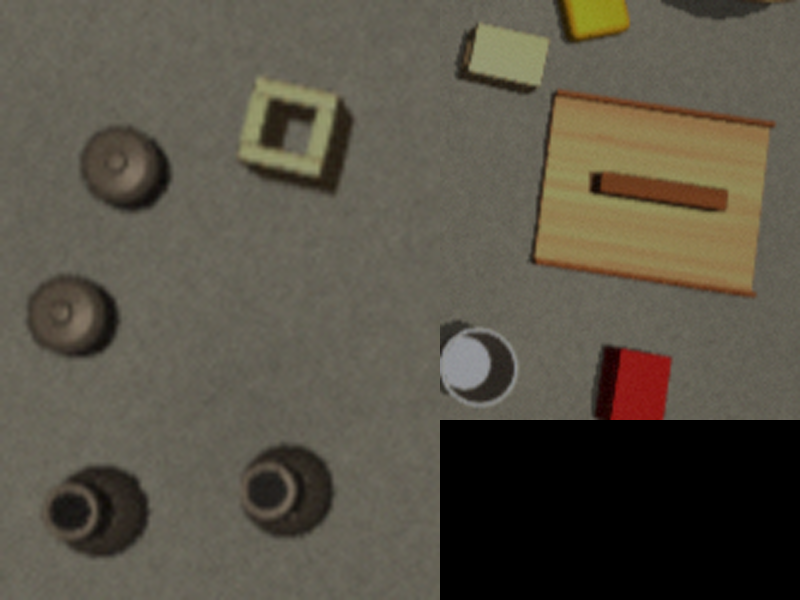

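```bash
cat > m.py <<'E'
from h import *
c=ctrl.camera("top"); s=ctrl.camera("side")
hsv=cv2.cvtColor(c["pixels"],cv2.COLOR_RGB2HSV).astype(int)
def rect(name,roi,f,z):
    u,v,w,h=roi; q=hsv[v:v+h,u:u+w]; m=f(q).astype(np.uint8)
    cs=cv2.findContours(m,cv2.RETR_EXTERNAL,cv2.CHAIN_APPROX_NONE)[0]
    k=max(cs,key=cv2.contourArea).reshape(-1,2)+[u,v]
    W=np.array([onz(c,p,z)[:2] for p in k],np.float32)
    (x,y),(a,b),t=cv2.minAreaRect(W); print(name,np.round([x,y,a,b,t],1))
if __name__=="__main__":
    print("table",np.median(hsv[200:300,100:110].reshape(-1,3),0))
    for n,p in dict(slab=(300,270),props=(224,200),propf=(437,197),board=(480,230),batten=(500,255)).items(): print(n,hsv[p[1],p[0]])
    rect("slab",(260,180,160,130),lambda q:q[...,2]>125,12)
    rect("stand",(205,175,55,55),lambda q:(q[...,2]>120)&(q[...,1]>60),70)
    rect("fall",(415,178,42,40),lambda q:(q[...,2]>120)&(q[...,1]>50),48)
    rect("board12",(440,205,120,105),lambda q:(q[...,1]>90)&(q[...,2]>85),20)
    rect("batten",(465,238,75,35),lambda q:(q[...,2]<135)&(q[...,1]>90)&(q[...,0]<15),42)
    for n,p,z in[("jarA",(189,210),50),("jarB",(175.1,247.9),50),("vA",(177.7,297.4),78),("vB",(227.2,292.2),78)]: print(n,np.round(onz(c,p,z),1))
E
python3 m.py
```

```text
table [24. 38. 99.]
slab [ 22  45 148]
props [ 31  75 150]
propf [ 32  68 151]
board [ 22 112 144]
batten [ 12 185 110]
slab [547.8  -5.2 247.7 187.6  87.6]
stand [632.  232.7  47.   46.6  77.7]
fall [ 651.4 -235.8   68.4   46.8   77.9]
board12 [ 524.1 -380.4  212.3  172.2   82. ]
batten [ 522.9 -376.5  126.9   20.6   82.6]
jarA [613.3 331.8  50. ]
jarB [526.1 360.1  50. ]
vA [415.  342.4  78. ]
vB [428.1 234.3  78. ]
```

```bash
cat > plan.py <<'E'
from h import *
from scipy.spatial.transform import Rotation as Rn
G=ctrl.grasp_offset
def tool(yaw,lean=0):  # degrees; tool down at yaw, then leaned about tool y
    return Rn.from_euler("z",yaw,degrees=True)*Rn.from_euler("x",180,degrees=True)*Rn.from_euler("y",lean,degrees=True)
def rows(wps):  # (grasp point xyz, yaw, lean) -> rows from the present pose
    s=ctrl.read_state(); R0=Rn.from_euler("xyz",s["tool_rot"]); p0=s["eef_pos"]
    print("t",round(s["t"],1),"grasp pt",np.round(p0+0*G-0,1)+np.round(-G*-R0.apply([0,0,-1]),1),"w",round(s["width"],1))
    for p,yaw,lean in wps:
        R=tool(yaw,lean); T=np.array(p)+R.apply([0,0,G])
        d=R0.inv().apply(T-p0)/1000; rv=(R0.inv()*R).as_rotvec()
        print(np.round(d,4).tolist(),np.round(rv,3).tolist())
E
python3 - <<'E'
from plan import *
g=ctrl.camera("top"); px=g["pixels"]; v=px.max(2)
m=cv2.adaptiveThreshold(v,255,0,1,15,10); m[:215]=0;m[275:]=0;m[:,:292]=0;m[:,382:]=0
cs=cv2.findContours(m,cv2.RETR_EXTERNAL,cv2.CHAIN_APPROX_NONE)[0]
for k in cs:
    if cv2.contourArea(k)>200:
        W=np.array([onz(g,p,12)[:2] for p in k.reshape(-1,2)],np.float32); print(cv2.minAreaRect(W))
a=tool(77.9,-45).apply([0,0,1])
P=np.array([651.4,-235.8,24])
rows([(P-a*90+[0,0,20],77.9,-45),(P,77.9,-45)])
E
```

```text
t 0.3 grasp pt [ 180.5 -650.2  218.2] w 88.0
[0.588, -0.318, 0.1052] [-0.427, -0.705, -1.03]
[0.5585, -0.2615, 0.1888] [-0.427, -0.705, -1.03]
```

Call:
arm_command([
  [[0.2, -0.1, -0.05, -0.14, -0.23, -0.34, 0.088], [0.4, -0.2, -0.03, -0.28, -0.47, -0.69, 0.088], [0.588, -0.318, 0.105, -0.427, -0.705, -1.03, 0.088], [0.588, -0.318, 0.105, -0.427, -0.705, -1.03, 0.088], [0.588, -0.318, 0.105, -0.427, -0.705, -1.03, 0.088], [0.588, -0.318, 0.105, -0.427, -0.705, -1.03, 0.088], [0.588, -0.318, 0.105, -0.427, -0.705, -1.03, 0.088], [0.588, -0.318, 0.105, -0.427, -0.705, -1.03, 0.088], [0.588, -0.318, 0.105, -0.427, -0.705, -1.03, 0.088], [0.588, -0.318, 0.105, -0.427, -0.705, -1.03, 0.088], [0.588, -0.318, 0.105, -0.427, -0.705, -1.03, 0.088], [0.588, -0.318, 0.105, -0.427, -0.705, -1.03, 0.088], [0.588, -0.318, 0.105, -0.427, -0.705, -1.03, 0.088], [0.588, -0.318, 0.105, -0.427, -0.705, -1.03, 0.088], [0.588, -0.318, 0.105, -0.427, -0.705, -1.03, 0.088], [0.588, -0.318, 0.105, -0.427, -0.705, -1.03, 0.088], [0.588, -0.318, 0.105, -0.427, -0.705, -1.03, 0.088], [0.588, -0.318, 0.105, -0.427, -0.705, -1.03, 0.088], [0.588, -0.318, 0.105, -0.427, -0.705, -1.03, 0.088], [0.588, -0.318, 0.105, -0.427, -0.705, -1.03, 0.088]],
], newtons=40)

```text
t: 2.35
eef_pos: [661.5, -187.5, 95.4]
tool_rot: [3.141, 0.786, 1.358]
force: [0.5, -0.4, 0.3]
width: 88.2
grasp_force: 0.0
```

```bash
python3 - <<'E'
from plan import *
P=np.array([651.4,-235.8,24])
rows([(P,77.9,-45),(P+[0,0,100],77.9,-45)])
E
```

```text
t 2.4 grasp pt [ 664.3 -174.6  108.6] w 88.2
[0.0156, 0.0002, 0.104] [-0.0, 0.0, -0.001]
[-0.0551, 0.0003, 0.0333] [-0.0, 0.0, -0.001]
```

Call:
arm_command([
  [[0.005, 0, 0.035, 0, 0, 0, 0.088], [0.01, 0, 0.07, 0, 0, 0, 0.088], [0.0156, 0, 0.09, 0, 0, 0, 0.088], [0.0156, 0, 0.104, 0, 0, 0, 0.088], [0.0156, 0, 0.104, 0, 0, 0, 0.088], [0.0156, 0, 0.104, 0, 0, 0, 0.04], [0.0156, 0, 0.104, 0, 0, 0, 0.04], [0.0156, 0, 0.104, 0, 0, 0, 0.04], [0.0156, 0, 0.104, 0, 0, 0, 0.04], [0.0156, 0, 0.104, 0, 0, 0, 0.04], [0.0156, 0, 0.104, 0, 0, 0, 0.04], [0.0156, 0, 0.104, 0, 0, 0, 0.04]],
], newtons=40)

```text
t: 3.55
eef_pos: [649.3, -247.5, 10.8]
tool_rot: [3.141, 0.786, 1.359]
force: [-0.6, 2.9, 3.9]
width: 47.6
grasp_force: 40.0
```

```bash
python3 - <<'E'
from plan import *
s=ctrl.read_state(); print(s["width"],s["grasp_force"],s["force"],s["eef_pos"],s["tool_rot"])
# slab with marks
g=ctrl.camera("top")
cv2.imwrite("pics/slab.png",crop(g,275,190,130,105,6))
P=np.array([651.4,-235.8,24]); M=np.array([545,-71,47.])
rows([(P+[0,0,110],77.9,-45),(M+[0,0,90],87.6,45),(M+[0,0,1.5],87.6,45)])
E
```

```text
47.64813457565894 39.9956000642851 [-0.62940107  2.87174476  3.85229344] [ 649.25174065 -247.52619641   10.78358092] [3.14067114 0.7857835  1.35912708]
t 3.6 grasp pt [ 652.  -234.6   24. ] w 47.8
[-0.0787, -0.0003, -0.0768] [0.001, 0.0, -0.0]
[0.0358, -0.1411, -0.1958] [0.001, 1.567, -0.188]
[0.0984, -0.1411, -0.1333] [0.001, 1.567, -0.188]
```

View pics/slab.png

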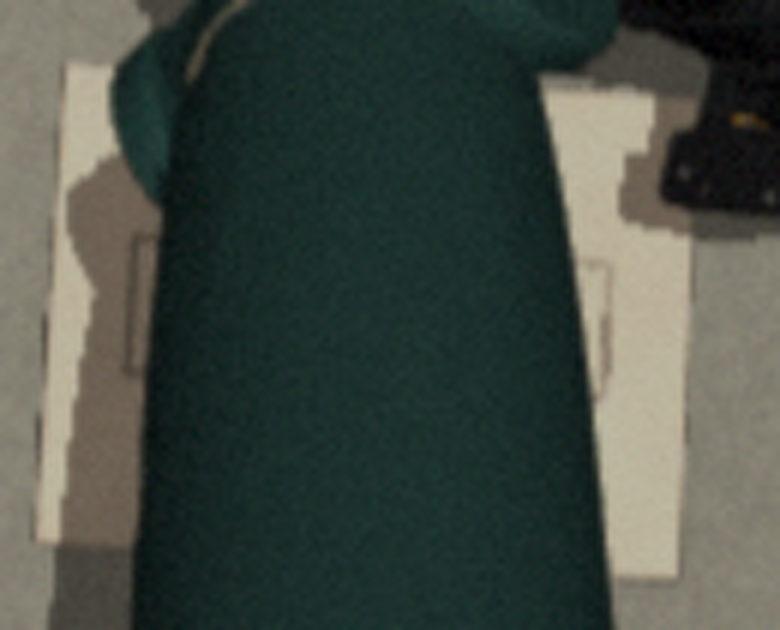

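```bash
python3 - <<'E'
from h import *
im=cv2.imread("pics/top0.png"); c=ctrl.camera("top")
b=cv2.morphologyEx(im.max(2),cv2.MORPH_BLACKHAT,np.ones((7,7)))
b[:215]=0;b[275:]=0;b[:,:290]=0;b[:,384:]=0
m=cv2.dilate((b>12).astype(np.uint8),np.ones((2,2)))*0+(b>12).astype(np.uint8)
for u0,u1 in((290,335),(340,384)):
    q=m.copy();q[:,:u0]=0;q[:,u1:]=0
    ys,xs=np.nonzero(q); W=np.array([onz(c,p,12)[:2] for p in zip(xs,ys)],np.float32); print(len(W),cv2.minAreaRect(W), xs.min(),xs.max(),ys.min(),ys.max())
E
```

```text
172 ((550.2167358398438, 61.123619079589844), (56.38325119018555, 58.25665283203125), 0.7551230192184448) 295 320 229 253
178 ((544.9423217773438, -70.55162811279297), (60.69512939453125, 55.87678527832031), 0.15603341162204742) 352 376 231 257
```

Call:
arm_command([
  [[-0.02, 0, -0.02, 0, 0, 0, 0.04], [-0.05, 0, -0.05, 0, 0, 0, 0.04], [-0.079, 0, -0.077, 0, 0, 0, 0.04], [-0.079, 0, -0.077, 0, 0, 0, 0.04], [-0.079, 0, -0.077, 0, 0, 0, 0.04]],
])

```text
t: 4.15
eef_pos: [649.1, -249.1, 120.9]
tool_rot: [3.139, 0.784, 1.357]
force: [-0.4, -0.2, -3.5]
width: 47.7
grasp_force: 40.0
```

```bash
python3 - <<'E'
from plan import *
M=np.array([545,-70.8,47.])
rows([(M+[0,0,100],87.7,45),(M+[0,0,25],87.7,45),(M+[0,0,4],87.7,45)])
E
```

```text
t 4.2 grasp pt [ 651.8 -236.2  134.1] w 47.7
[0.1079, -0.1414, -0.1262] [0.003, 1.566, -0.19]
[0.1608, -0.1416, -0.0731] [0.003, 1.566, -0.19]
[0.1757, -0.1417, -0.0582] [0.003, 1.566, -0.19]
```

Call:
arm_command([
  [[-0.03, -0.04, -0.08, 0.001, 0.15, -0.02, 0.04], [0.01, -0.08, -0.1, 0.001, 0.3, -0.04, 0.04], [0.05, -0.12, -0.12, 0.001, 0.45, -0.06, 0.04], [0.08, -0.1414, -0.126, 0.001, 0.6, -0.08, 0.04], [0.108, -0.1414, -0.126, 0.002, 0.75, -0.1, 0.04], [0.108, -0.1414, -0.126, 0.002, 0.9, -0.12, 0.04], [0.108, -0.1414, -0.126, 0.003, 1.05, -0.14, 0.04], [0.108, -0.1414, -0.126, 0.003, 1.2, -0.16, 0.04], [0.108, -0.1414, -0.126, 0.003, 1.35, -0.17, 0.04], [0.108, -0.1414, -0.126, 0.003, 1.5, -0.18, 0.04], [0.108, -0.1414, -0.126, 0.003, 1.566, -0.19, 0.04], [0.108, -0.1414, -0.126, 0.003, 1.566, -0.19, 0.04], [0.108, -0.1414, -0.126, 0.003, 1.566, -0.19, 0.04], [0.108, -0.1414, -0.126, 0.003, 1.566, -0.19, 0.04], [0.161, -0.1416, -0.073, 0.003, 1.566, -0.19, 0.04], [0.161, -0.1416, -0.073, 0.003, 1.566, -0.19, 0.04], [0.161, -0.1416, -0.073, 0.003, 1.566, -0.19, 0.04], [0.161, -0.1416, -0.073, 0.003, 1.566, -0.19, 0.04]],
])

```text
t: 5.95
eef_pos: [545.3, -56.7, 59.4]
tool_rot: [-3.139, -0.785, 1.53]
force: [-0.1, -0.6, -1.5]
width: 47.6
grasp_force: 40.0
```

```bash
python3 - <<'E'
from plan import *
M=np.array([545,-70.8,47.])
s=ctrl.read_state();print(s["width"],s["tool_rot"])
a=ctrl.camera("top");b=ctrl.camera("side")
cv2.imwrite("pics/p1.png",np.hstack([crop(a,300,200,100,100,4),crop(b,290,200,100,100,4)]))
rows([(M+[0,0,4],87.7,45),(M+[0,0,1],87.7,45)])
E
```

```text
47.62972873859966 [-3.13854622 -0.78451088  1.53011322]
t 6.0 grasp pt [545.9 -71.1  73.7] w 48.1
[-0.0158, -0.0009, 0.0162] [-0.0, 0.003, 0.001]
[-0.0179, -0.0009, 0.0184] [-0.0, 0.003, 0.001]
```

View pics/p1.png

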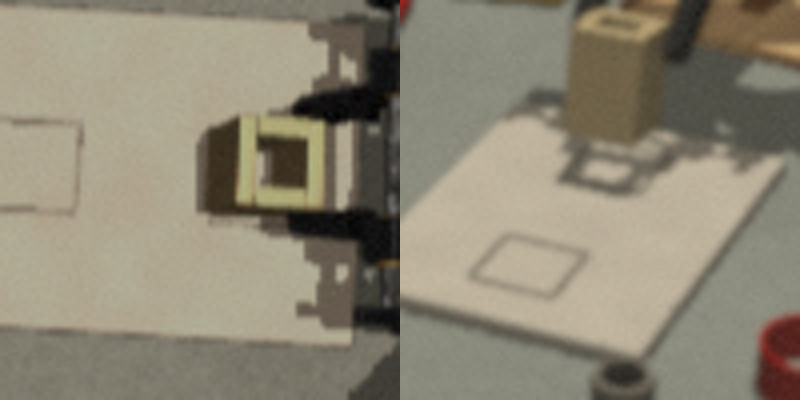

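Call:
arm_command([
  [[-0.008, -0.001, 0.008, 0, 0.003, 0, 0.04], [-0.0158, -0.001, 0.0162, 0, 0.003, 0, 0.04], [-0.017, -0.001, 0.0174, 0, 0.003, 0, 0.04], [-0.0175, -0.001, 0.018, 0, 0.003, 0, 0.04], [-0.0175, -0.001, 0.018, 0, 0.003, 0, 0.04]],
])

```text
t: 6.55
eef_pos: [543.7, -57.5, 33.4]
tool_rot: [-3.137, -0.788, 1.528]
force: [-0.9, -1.0, 1.7]
width: 47.2
grasp_force: 40.0
```

Call:
arm_command([
  [[0, 0, 0, 0, 0, 0, 0.06], [0, 0, 0, 0, 0, 0, 0.088], [0, 0, 0, 0, 0, 0, 0.088], [0, 0, 0, 0, 0, 0, 0.088], [0, 0, -0.04, 0, 0, 0, 0.088], [0, 0, -0.08, 0, 0, 0, 0.088], [0, 0, -0.13, 0, 0, 0, 0.088], [0, 0, -0.15, 0, 0, 0, 0.088], [0, 0, -0.15, 0, 0, 0, 0.088]],
])

```text
t: 7.45
eef_pos: [541.8, -166.8, 141.6]
tool_rot: [3.138, -0.784, 1.531]
force: [0.3, 0.7, -0.3]
width: 87.9
grasp_force: 0.0
```

```bash
python3 - <<'E'
import m; from m import *
rect("right",(335,205,60,70),lambda q:(q[...,2]>115)&(q[...,1]>62),82)
cv2.imwrite("pics/p2.png",np.hstack([crop(c,290,200,100,100,4),crop(s,290,200,100,100,4)]))
from plan import *
S=np.array([632,232.7,50.])
rows([([500,0,220],80,20),(S+[0,0,80],77.7,0),(S,77.7,0)])
E
```

```text
right [ 5.471e+02 -8.650e+01  2.210e+01  2.200e+00  2.000e-01]
t 7.5 grasp pt [ 539.2 -176.5  151.7] w 87.8
[0.1637, -0.0456, 0.074] [-0.075, -0.438, 0.112]
[0.2627, 0.0764, 0.3021] [-0.071, -0.785, 0.164]
[0.206, 0.0766, 0.3586] [-0.071, -0.785, 0.164]
```

View pics/p2.png

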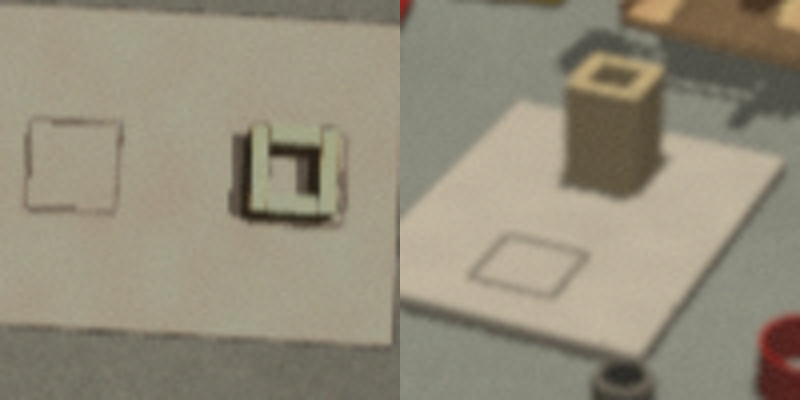

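Call:
arm_command([
  [[0.04, 0, -0.03, 0, 0, 0, 0.088], [0.08, -0.02, 0.0, -0.03, -0.14, 0.04, 0.088], [0.12, -0.03, 0.03, -0.05, -0.28, 0.08, 0.088], [0.1637, -0.04, 0.074, -0.07, -0.43, 0.11, 0.088], [0.19, 0, 0.12, -0.07, -0.55, 0.12, 0.088], [0.21, 0.04, 0.17, -0.07, -0.65, 0.14, 0.088], [0.24, 0.07, 0.24, -0.07, -0.75, 0.15, 0.088], [0.2627, 0.0764, 0.3021, -0.071, -0.785, 0.164, 0.088], [0.2627, 0.0764, 0.3021, -0.071, -0.785, 0.164, 0.088], [0.2627, 0.0764, 0.3021, -0.071, -0.785, 0.164, 0.088], [0.2627, 0.0764, 0.3021, -0.071, -0.785, 0.164, 0.088], [0.2627, 0.0764, 0.3021, -0.071, -0.785, 0.164, 0.088], [0.235, 0.0765, 0.33, -0.071, -0.785, 0.164, 0.088], [0.206, 0.0766, 0.3586, -0.071, -0.785, 0.164, 0.088], [0.206, 0.0766, 0.3586, -0.071, -0.785, 0.164, 0.088], [0.206, 0.0766, 0.3586, -0.071, -0.785, 0.164, 0.088]],
])

```text
t: 9.15
eef_pos: [630.8, 231.0, 31.5]
tool_rot: [-3.139, 0.001, 1.356]
force: [0.9, -1.2, 0.7]
width: 88.0
grasp_force: 0.0
```

```bash
python3 - <<'E'
from plan import *
c=ctrl.camera("top")
print(onz(c,(362.9,242.4),82), [np.round(onz(c,((u+.5)/4+289.5,(v+.5)/4+199.5),82)[:2],1) for u,v in((253,124),(337,126),(334,218),(249,216))])
S=np.array([632,232.7,50.]); M=np.array([550.4,61,62.])
rows([(S,77.7,0),(S+[0,0,110],77.7,0),(M+[0,0,100],87.7,0),(M+[0,0,10],87.7,0)])
E
```

```text
[541.44778983 -61.14813004  82.        ] [array([567.2, -39. ]), array([566.7, -85.1]), array([516. , -83.6]), array([516.4, -37.2])]
t 9.2 grasp pt [632.7 231.7  52.1] w 87.8
[0.0008, -0.0009, 0.0021] [0.001, -0.001, -0.001]
[0.0009, -0.0007, -0.1079] [0.001, -0.001, -0.001]
[-0.1842, -0.0438, -0.1101] [0.001, -0.001, -0.175]
[-0.1843, -0.0439, -0.0201] [0.001, -0.001, -0.175]
```

Call:
arm_command([
  [[0.001, -0.001, 0.002, 0, 0, 0, 0.04], [0.001, -0.001, 0.002, 0, 0, 0, 0.04], [0.001, -0.001, 0.002, 0, 0, 0, 0.04], [0.001, -0.001, 0.002, 0, 0, 0, 0.04], [0.001, -0.001, 0.002, 0, 0, 0, 0.04], [0.001, -0.001, 0.002, 0, 0, 0, 0.04], [0, 0, -0.04, 0, 0, 0, 0.04], [0, 0, -0.08, 0, 0, 0, 0.04], [-0.04, -0.01, -0.11, 0, 0, -0.05, 0.04], [-0.09, -0.02, -0.11, 0, 0, -0.1, 0.04], [-0.13, -0.03, -0.11, 0, 0, -0.15, 0.04], [-0.16, -0.04, -0.11, 0, 0, -0.175, 0.04], [-0.1842, -0.044, -0.11, 0, 0, -0.175, 0.04], [-0.1842, -0.044, -0.11, 0, 0, -0.175, 0.04], [-0.1842, -0.044, -0.11, 0, 0, -0.175, 0.04], [-0.1842, -0.044, -0.065, 0, 0, -0.175, 0.04], [-0.1842, -0.044, -0.02, 0, 0, -0.175, 0.04], [-0.1842, -0.044, -0.02, 0, 0, -0.175, 0.04], [-0.1842, -0.044, -0.02, 0, 0, -0.175, 0.04]],
])

```text
t: 11.1
eef_pos: [549.5, 62.8, 51.1]
tool_rot: [-3.139, -0.0, 1.533]
force: [0.3, -0.4, 0.5]
width: 40.0
grasp_force: 0.0
```

```bash
python3 - <<'E'
from plan import *
M=np.array([550.4,61,62.])
rows([(M+[0,0,2],87.7,0),(M,87.7,0)]); s=ctrl.read_state(); print(s["width"],s["grasp_force"],s["force"])
a=ctrl.camera("top");b=ctrl.camera("side")
cv2.imwrite("pics/p3.png",np.hstack([crop(a,290,200,100,100,4),crop(b,270,200,100,100,4)]))
E
```

```text
t 11.1 grasp pt [549.6  62.8  69.8] w 40.0
[-0.0018, 0.001, 0.0058] [-0.003, -0.0, 0.002]
[-0.0018, 0.001, 0.0078] [-0.003, -0.0, 0.002]
39.977579121731516 0.0 [ 0.2952757  -0.38753457  0.52923094]
```

View pics/p3.png

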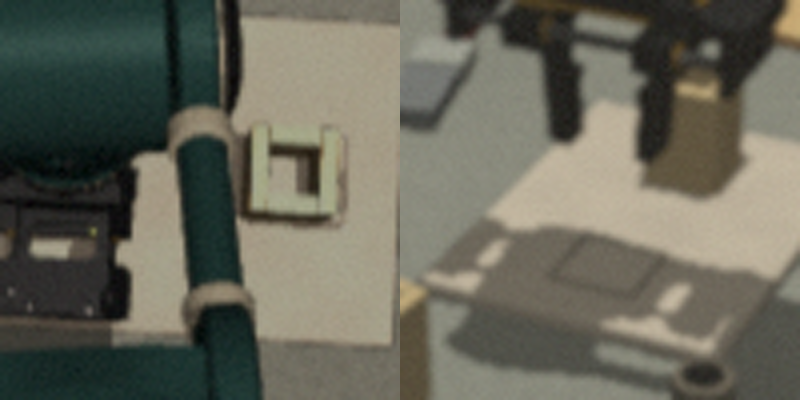

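```bash
python3 - <<'E'
from plan import *
a=ctrl.camera("top");b=ctrl.camera("side")
cv2.imwrite("pics/p4.png",np.vstack([np.hstack([crop(a,160,170,130,150,3)[:, :390],crop(b,200,220,130,150,3)])]))
E
```

```text
(no output)
```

View pics/p4.png

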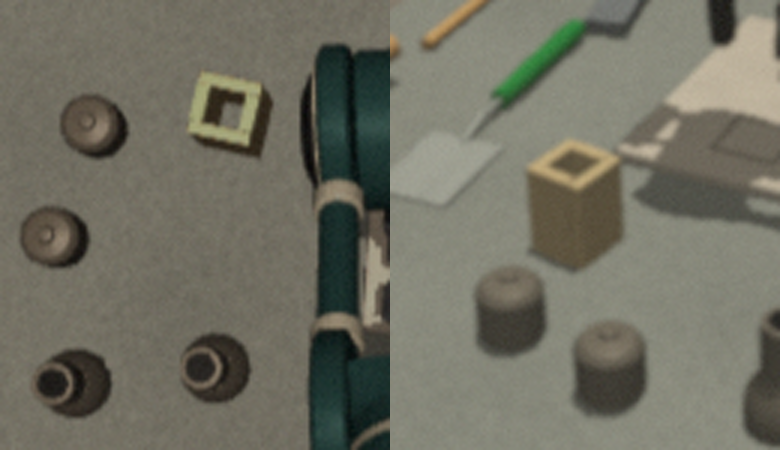

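```bash
python3 - <<'E'
import m; from m import *
rect("stand",(205,175,55,55),lambda q:(q[...,2]>120)&(q[...,1]>60),70)
from plan import *
S=np.array([632,232.7,50.])
rows([(S+[0,0,80],77.7,0),(S,77.7,0)])
E
```

```text
stand [622.3 225.7  47.1  47.6  78.6]
t 11.4 grasp pt [551.7  62.1  72.7] w 40.0
[0.1736, 0.0737, -0.0569] [0.004, -0.001, 0.176]
[0.1736, 0.0734, 0.0231] [0.004, -0.001, 0.176]
```

```bash
python3 - <<'E'
from plan import *
S=np.array([622.3,225.7,48.])
rows([(S+[0,0,80],78.4,0),(S,78.4,0)])
E
```

```text
t 11.4 grasp pt [551.7  62.1  72.7] w 40.0
[0.1662, 0.0643, -0.055] [0.004, -0.001, 0.163]
[0.1662, 0.064, 0.025] [0.004, -0.001, 0.163]
```

Call:
arm_command([
  [[0.03, 0.01, -0.05, 0, 0, 0.04, 0.088], [0.08, 0.03, -0.055, 0.002, 0, 0.08, 0.088], [0.12, 0.05, -0.055, 0.004, 0, 0.12, 0.088], [0.1662, 0.0643, -0.055, 0.004, 0, 0.163, 0.088], [0.1662, 0.0643, -0.055, 0.004, 0, 0.163, 0.088], [0.1662, 0.0643, -0.055, 0.004, 0, 0.163, 0.088], [0.1662, 0.0643, -0.055, 0.004, 0, 0.163, 0.088], [0.1662, 0.064, -0.015, 0.004, 0, 0.163, 0.088], [0.1662, 0.064, 0.025, 0.004, 0, 0.163, 0.088], [0.1662, 0.064, 0.025, 0.004, 0, 0.163, 0.088], [0.1662, 0.064, 0.025, 0.004, 0, 0.163, 0.088], [0.1662, 0.064, 0.025, 0.004, 0, 0.163, 0.04], [0.1662, 0.064, 0.025, 0.004, 0, 0.163, 0.04], [0.1662, 0.064, 0.025, 0.004, 0, 0.163, 0.04], [0.1662, 0.064, 0.025, 0.004, 0, 0.163, 0.04], [0.1662, 0.064, 0.025, 0.004, 0, 0.163, 0.04], [0.1662, 0.064, 0.025, 0.004, 0, 0.163, 0.04], [0.1662, 0.064, 0.025, 0.004, 0, 0.163, 0.04], [0.1662, 0.064, 0.025, 0.004, 0, 0.163, 0.04], [0.1662, 0.064, 0.025, 0.004, 0, 0.163, 0.04]],
], newtons=50)

```text
t: 13.4
eef_pos: [621.1, 225.6, 27.4]
tool_rot: [-3.139, -0.001, 1.369]
force: [1.4, -0.0, 3.9]
width: 46.5
grasp_force: 50.0
```

```bash
python3 - <<'E'
from plan import *
for i in range(3):
    s=ctrl.read_state(); print(np.round(s["eef_pos"],1),np.round(s["tool_rot"],3),s["width"],s["t"])
S=np.array([622.3,225.7,48.]); M=np.array([550.4,61,60.])
rows([(S+[0,0,110],78.4,0),(M+[0,0,100],87.7,0),(M+[0,0,10],87.7,0)])
E
```

```text
[621.1 225.6  27.4] [-3.139e+00 -1.000e-03  1.369e+00] 46.46264897000458 13.4
[621.1 225.6  27.4] [-3.139e+00 -1.000e-03  1.369e+00] 46.46264897000458 13.4
[621.1 225.6  27.4] [-3.139e+00 -1.000e-03  1.369e+00] 46.46264897000458 13.4
t 13.4 grasp pt [621.2 225.6  46.1] w 46.5
[0.0004, 0.0009, -0.1119] [-0.003, -0.001, 0.0]
[-0.1754, -0.0365, -0.1139] [-0.003, -0.001, -0.162]
[-0.1754, -0.0363, -0.0239] [-0.003, -0.001, -0.162]
```

Call:
arm_command([
  [[0, 0, -0.03, 0, 0, 0, 0.04], [0, 0, -0.07, 0, 0, 0, 0.04], [0, 0, -0.112, 0, 0, 0, 0.04], [-0.04, -0.01, -0.113, 0, 0, -0.05, 0.04], [-0.09, -0.02, -0.114, 0, 0, -0.1, 0.04], [-0.13, -0.03, -0.114, 0, 0, -0.15, 0.04], [-0.1754, -0.0365, -0.114, 0, 0, -0.162, 0.04], [-0.1754, -0.0365, -0.114, 0, 0, -0.162, 0.04], [-0.1754, -0.0365, -0.114, 0, 0, -0.162, 0.04], [-0.1754, -0.0365, -0.114, 0, 0, -0.162, 0.04], [-0.1754, -0.0365, -0.065, 0, 0, -0.162, 0.04], [-0.1754, -0.0365, -0.024, 0, 0, -0.162, 0.04], [-0.1754, -0.0365, -0.024, 0, 0, -0.162, 0.04], [-0.1754, -0.0365, -0.024, 0, 0, -0.162, 0.04], [-0.1754, -0.0365, -0.024, 0, 0, -0.162, 0.04]],
])

```text
t: 14.9
eef_pos: [551.8, 61.8, 53.2]
tool_rot: [-3.141, -0.001, 1.532]
force: [-0.2, -1.0, -0.8]
width: 46.5
grasp_force: 50.0
```

```bash
python3 - <<'E'
from plan import *
M=np.array([550.4,61,60.])
for i in range(6):
    s=ctrl.read_state(); print(np.round(s["eef_pos"],1),np.round(s["tool_rot"],3),s["width"],s["force"]); a=ctrl.camera("top")
rows([(M+[0,0,2],87.7,0),(M,87.7,0)])
E
```

```text
[551.8  61.8  53.2] [-3.141e+00 -1.000e-03  1.532e+00] 46.545231435320744 [-0.18180834 -0.99616602 -0.84553053]
[552.2  61.6  53.6] [ 3.141e+00 -1.000e-03  1.531e+00] 46.592044768891185 [-0.03585109 -0.97289475 -2.01154699]
[552.1  61.4  53.7] [ 3.141e+00 -1.000e-03  1.531e+00] 46.5419776360221 [ 0.21199116  0.36147971 -1.27657646]
[551.8  61.3  53.5] [ 3.141e+00 -1.000e-03  1.531e+00] 46.61518738132935 [-0.49928122  0.02307629 -2.02091834]
[551.4  61.2  53.2] [-3.141e+00 -1.000e-03  1.531e+00] 46.554081883475035 [ 0.68727368 -0.88575387 -2.25039026]
[551.   61.   52.7] [-3.141e+00 -1.000e-03  1.531e+00] 46.742560116794095 [ 0.5616033   0.0635877  -2.73932246]
t 15.2 grasp pt [550.6  61.   71. ] w 46.5
[0.0, -0.0002, 0.009] [-0.002, -0.001, -0.0]
[-0.0, -0.0002, 0.011] [-0.002, -0.001, -0.0]
```

Call:
arm_command([
  [[0, 0, 0.006, 0, 0, 0, 0.04], [0, 0, 0.009, 0, 0, 0, 0.04], [0, 0, 0.011, 0, 0, 0, 0.04], [0, 0, 0.012, 0, 0, 0, 0.04], [0, 0, 0.012, 0, 0, 0, 0.04]],
])

```text
t: 15.7
eef_pos: [549.1, 60.8, 39.2]
tool_rot: [-3.136, -0.0, 1.531]
force: [-3.1, -0.5, 3.1]
width: 46.3
grasp_force: 50.0
```

```bash
python3 - <<'E'
from plan import *
rows([([550,61,180],87.7,0),([540,-215,180],87.7,0)])
E
```

```text
t 15.7 grasp pt [549.2  60.8  57.9] w 46.3
[0.0003, 0.0002, -0.1221] [-0.005, -0.0, -0.0]
[-0.2759, 0.0013, -0.1222] [-0.005, -0.0, -0.0]
```

Call:
arm_command([
  [[0, 0, 0.0, 0, 0, 0, 0.05], [0, 0, 0, 0, 0, 0, 0.06], [0, 0, 0, 0, 0, 0, 0.088], [0, 0, 0, 0, 0, 0, 0.088], [0, 0, 0, 0, 0, 0, 0.088], [0, 0, -0.04, 0, 0, 0, 0.088], [0, 0, -0.08, 0, 0, 0, 0.088], [0, 0, -0.122, 0, 0, 0, 0.088], [-0.05, 0, -0.122, 0, 0, 0, 0.088], [-0.1, 0, -0.122, 0, 0, 0, 0.088], [-0.15, 0, -0.122, 0, 0, 0, 0.088], [-0.2, 0, -0.122, 0, 0, 0, 0.088], [-0.276, 0.001, -0.122, 0, 0, 0, 0.088], [-0.276, 0.001, -0.122, 0, 0, 0, 0.088], [-0.276, 0.001, -0.122, 0, 0, 0, 0.088], [-0.276, 0.001, -0.122, 0, 0, 0, 0.088]],
])

```text
t: 17.3
eef_pos: [539.7, -215.1, 160.5]
tool_rot: [-3.137, -0.002, 1.529]
force: [-0.6, -0.8, -0.8]
width: 87.9
grasp_force: 0.0
```

```bash
python3 - <<'E'
from m import *
im=np.hstack([crop(c,285,205,100,75,8)[:, :800]]); cv2.imwrite("pics/p5.png",im)
b=hsv
for n,p in (("slab",(335,225)),("r",(352,242)),("r2",(363,233)),("l",(308,232))): print(n,hsv[p[1],p[0]])
E
```

```text
slab [ 24  40 173]
r [22 83 68]
r2 [ 32  45 175]
l [ 24  67 122]
```

View pics/p5.png

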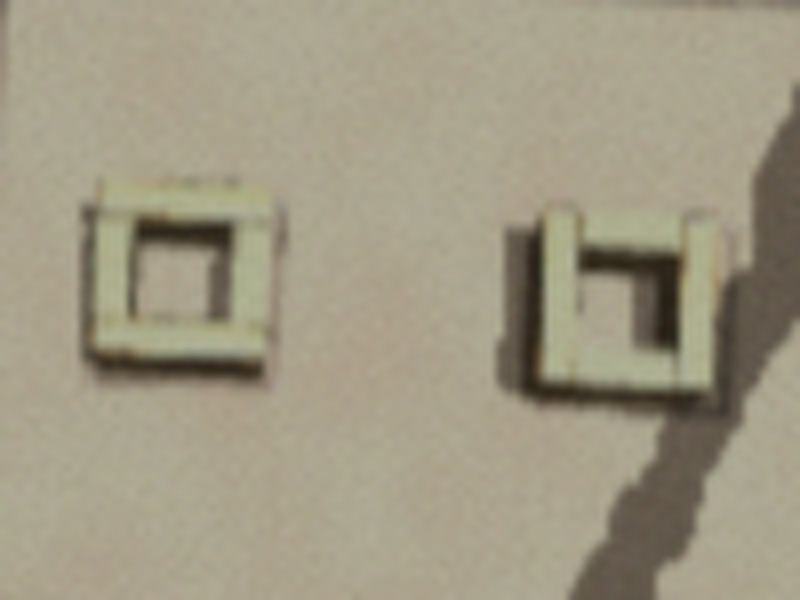

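```bash
cat >> h.py <<'E'
def quad(c,q,off,k,z):
    W=np.array([onz(c,((u+.5)/k-.5+off[0],(v+.5)/k-.5+off[1]),z)[:2] for u,v in q])
    a=np.mean([W[0]-W[1],W[3]-W[2]],0); print("centre",np.round(W.mean(0),1),"yaw",np.round(np.degrees(np.arctan2(-a[0],a[1])),1),"sizes",np.round([np.linalg.norm(W[0]-W[1]),np.linalg.norm(W[1]-W[2])],1))
E
python3 - <<'E'
from plan import *
c=ctrl.camera("top")
quad(c,[(100,181),(275,187),(265,360),(92,352)],(285,205),8,82)
quad(c,[(542,205),(717,212),(712,388),(538,385)],(285,205),8,82)
S=np.array([542.5,-61.5,55.])
rows([(S+[0,0,95],88,0),(S,88,0)])
E
```

```text
centre [548.8  60.6] yaw -1.5 sizes [48.2 47.9]
centre [542.9 -61.3] yaw -0.8 sizes [48.  48.5]
t 17.4 grasp pt [ 540.  -213.6  179.3] w 87.8
[0.152, -0.0032, 0.0295] [-0.004, -0.001, -0.004]
[0.1519, -0.0028, 0.1245] [-0.004, -0.001, -0.004]
```

Call:
arm_command([
  [[0.05, -0.001, 0, 0, 0, 0, 0.088], [0.1, -0.003, 0.02, -0.004, 0, 0, 0.088], [0.152, -0.003, 0.03, -0.004, 0, 0.008, 0.088], [0.152, -0.003, 0.03, -0.004, 0, 0.008, 0.088], [0.152, -0.003, 0.03, -0.004, 0, 0.008, 0.088], [0.152, -0.003, 0.075, -0.004, 0, 0.008, 0.088], [0.152, -0.003, 0.1245, -0.004, 0, 0.008, 0.088], [0.152, -0.003, 0.1245, -0.004, 0, 0.008, 0.088], [0.152, -0.003, 0.1245, -0.004, 0, 0.008, 0.04], [0.152, -0.003, 0.1245, -0.004, 0, 0.008, 0.04], [0.152, -0.003, 0.1245, -0.004, 0, 0.008, 0.04], [0.152, -0.003, 0.1245, -0.004, 0, 0.008, 0.04], [0.152, -0.003, 0.1245, -0.004, 0, 0.008, 0.04], [0.152, -0.003, 0.1245, -0.004, 0, 0.008, 0.04], [0.152, -0.003, 0.1245, -0.004, 0, 0.008, 0.04], [0.152, -0.003, 0.1245, -0.004, 0, 0.008, 0.04], [0.152, -0.003, 0.1245, -0.004, 0, 0.008, 0.04], [0.152, -0.003, 0.1245, -0.004, 0, 0.008, 0.04]],
])

```text
t: 19.25
eef_pos: [543.5, -63.1, 37.6]
tool_rot: [3.14, -0.0, 1.523]
force: [-1.3, 0.7, 7.0]
width: 47.0
grasp_force: 50.0
```

```bash
python3 - <<'E'
from plan import *
s=ctrl.read_state(); print(s["width"],s["grasp_force"],s["force"],s["tool_rot"])
M=np.array([545,-70.8,55.])
rows([(M+[0,0,6],87.7,0),(M,87.7,0)])
E
```

```text
47.00260818360171 49.98709738254547 [-1.25409609  0.65443248  6.96587687] [ 3.13984381e+00 -2.51331318e-04  1.52289521e+00]
t 19.2 grasp pt [543.5 -63.1  56.3] w 47.0
[-0.0076, 0.0019, -0.0047] [0.002, -0.0, -0.008]
[-0.0076, 0.0019, 0.0013] [0.002, -0.0, -0.008]
```

Call:
arm_command([
  [[0, 0, -0.005, 0, 0, 0, 0.04], [0, 0, -0.01, 0, 0, 0, 0.04], [-0.005, 0.001, -0.01, 0, 0, -0.008, 0.04], [-0.0095, 0.0018, -0.01, 0, 0, -0.008, 0.04], [-0.0095, 0.0018, -0.01, 0, 0, -0.008, 0.04], [-0.0095, 0.0018, -0.006, 0, 0, -0.008, 0.04], [-0.0095, 0.0018, -0.002, 0, 0, -0.008, 0.04], [-0.0095, 0.0018, -0.0, 0, 0, -0.008, 0.04], [-0.0095, 0.0018, 0.0, 0, 0, -0.008, 0.04], [-0.0095, 0.0018, 0.0, 0, 0, -0.008, 0.06], [-0.0095, 0.0018, 0.0, 0, 0, -0.008, 0.088], [-0.0095, 0.0018, 0.0, 0, 0, -0.008, 0.088], [-0.0095, 0.0018, 0.0, 0, 0, -0.008, 0.088], [-0.0095, 0.0018, -0.04, 0, 0, -0.008, 0.088], [-0.0095, 0.0018, -0.09, 0, 0, -0.008, 0.088], [-0.05, 0.0018, -0.12, 0, 0, -0.008, 0.088], [-0.1, 0.0018, -0.12, 0, 0, -0.008, 0.088], [-0.15, 0.0018, -0.12, 0, 0, -0.008, 0.088], [-0.15, 0.0018, -0.12, 0, 0, -0.008, 0.088]],
])

```text
t: 21.15
eef_pos: [537.0, -218.3, 156.8]
tool_rot: [3.14, 0.002, 1.526]
force: [0.7, 0.6, -0.5]
width: 87.7
grasp_force: 0.0
```

```bash
python3 - <<'E'
from plan import *
c=ctrl.camera("top"); a=crop(c,285,205,100,75,8)
cv2.imwrite("pics/p6.png",a)
for n,p,z in[("jarA",(189,210),50)]: pass
J=np.array([613.3,331.8,30.])
rows([([500,0,230],95,0),(J+[0,0,80],95,0),(J,95,0)])
E
```

```text
t 21.2 grasp pt [ 536.8 -215.6  174.9] w 88.0
[0.2138, -0.0464, -0.055] [0.0, -0.0, -0.132]
[0.5503, 0.052, 0.0651] [0.0, -0.0, -0.132]
[0.5503, 0.052, 0.1451] [0.0, -0.0, -0.132]
```

View pics/p6.png

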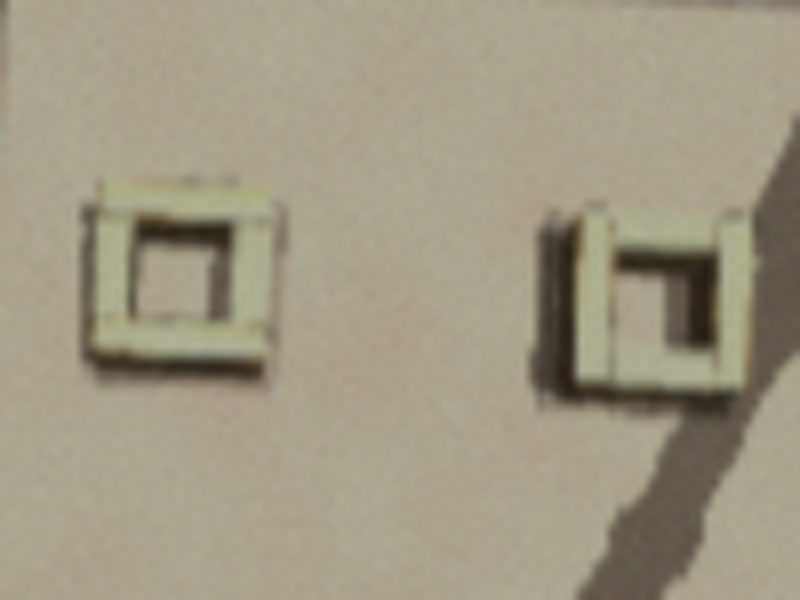

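Call:
arm_command([
  [[0.05, -0.015, -0.03, 0, 0, -0.03, 0.066], [0.1, -0.03, -0.055, 0, 0, -0.06, 0.066], [0.15, -0.04, -0.055, 0, 0, -0.1, 0.066], [0.2138, -0.0464, -0.055, 0, 0, -0.132, 0.066], [0.27, -0.03, -0.04, 0, 0, -0.132, 0.066], [0.32, -0.015, -0.03, 0, 0, -0.132, 0.066], [0.37, 0.0, -0.01, 0, 0, -0.132, 0.066], [0.42, 0.015, 0.01, 0, 0, -0.132, 0.066], [0.47, 0.03, 0.03, 0, 0, -0.132, 0.066], [0.52, 0.045, 0.05, 0, 0, -0.132, 0.066], [0.5503, 0.052, 0.065, 0, 0, -0.132, 0.066], [0.5503, 0.052, 0.065, 0, 0, -0.132, 0.066], [0.5503, 0.052, 0.065, 0, 0, -0.132, 0.066], [0.5503, 0.052, 0.065, 0, 0, -0.132, 0.066], [0.5503, 0.052, 0.065, 0, 0, -0.132, 0.066]],
], newtons=20)

```text
t: 22.7
eef_pos: [610.4, 334.7, 91.9]
tool_rot: [-3.141, -0.0, 1.663]
force: [-0.3, 0.2, 0.7]
width: 65.9
grasp_force: 0.0
```

```bash
cat > jar.py <<'E'
from plan import *
def feat(c,u,v,r,f):  # centroid of largest blob of mask f(hsv) near (u,v)
    h=cv2.cvtColor(c["pixels"],cv2.COLOR_RGB2HSV).astype(int)[v-r:v+r,u-r:u+r]
    k=max(cv2.findContours(f(h).astype(np.uint8),0,1)[0],key=cv2.contourArea)
    (x,y),R=cv2.minEnclosingCircle(k); b=cv2.boundingRect(k); return (x+u-r,y+v-r),R,(b[0]+u-r,b[1]+v-r,b[2],b[3])
E
python3 - <<'E'
from jar import *
J=np.array([613.3,331.8,29.])
rows([(J+[0,0,80],95,0),(J,95,0)])
E
```

```text
t 22.7 grasp pt [610.4 334.7 110.6] w 65.9
[-0.0032, 0.0026, 0.0016] [-0.0, -0.0, 0.005]
[-0.0032, 0.0026, 0.0816] [-0.0, -0.0, 0.005]
```

Call:
arm_command([
  [[-0.002, 0.002, 0.03, 0, 0, 0, 0.066], [-0.002, 0.002, 0.06, 0, 0, 0, 0.066], [-0.002, 0.002, 0.081, 0, 0, 0, 0.066], [-0.002, 0.002, 0.081, 0, 0, 0, 0.066], [-0.002, 0.002, 0.081, 0, 0, 0, 0.066], [-0.002, 0.002, 0.081, 0, 0, 0, 0.038], [-0.002, 0.002, 0.081, 0, 0, 0, 0.038], [-0.002, 0.002, 0.081, 0, 0, 0, 0.038], [-0.002, 0.002, 0.081, 0, 0, 0, 0.038], [-0.002, 0.002, 0.081, 0, 0, 0, 0.038], [-0.002, 0.002, 0.081, 0, 0, 0, 0.038], [-0.002, 0.002, 0.081, 0, 0, 0, 0.038], [-0.002, 0.002, 0.081, 0, 0, 0, 0.038]],
], newtons=25)

```text
t: 24.0
eef_pos: [613.2, 333.2, 10.4]
tool_rot: [-3.141, -0.001, 1.663]
force: [0.5, -0.1, 0.1]
width: 37.8
grasp_force: 0.0
```

```bash
python3 - <<'E'
from jar import *
s=ctrl.read_state(); print(s["width"],s["grasp_force"],s["force"])
J=np.array([613.3,331.8,29.]); T=np.array([592.6,-6.6,41.])
rows([(J+[0,0,110],95,0),([600,150,160],91,0),(T+[0,0,100],87.7,0),(T+[0,0,8],87.7,0)])
E
```

```text
37.80900209827817 0.0 [ 0.51902417 -0.07809669  0.0589732 ]
t 24.0 grasp pt [613.2 333.2  29.1] w 37.8
[-0.0013, -0.0, -0.1099] [-0.0, -0.001, 0.005]
[-0.1811, -0.03, -0.131] [-0.0, -0.001, 0.074]
[-0.3364, -0.0517, -0.1121] [-0.0, -0.001, 0.132]
[-0.3364, -0.0517, -0.0201] [-0.0, -0.001, 0.132]
```

Call:
arm_command([
  [[0, 0, 0, 0, 0, 0, 0.066], [0, 0, 0, 0, 0, 0, 0.066], [0, 0, 0, 0, 0, 0, 0.066], [0, 0, -0.04, 0, 0, 0, 0.066], [0, 0, -0.08, 0, 0, 0, 0.066], [-0.05, 0, -0.12, 0, 0, 0, 0.066], [-0.1, 0, -0.16, 0, 0, 0, 0.066], [-0.14, 0, -0.18, 0, 0, 0, 0.066], [-0.14, 0, -0.18, 0, 0, 0, 0.066]],
])

```text
t: 24.9
eef_pos: [628.0, 191.0, 194.4]
tool_rot: [3.136, -0.0, 1.661]
force: [1.6, 0.8, -0.1]
width: 66.3
grasp_force: 0.0
```

```bash
python3 - <<'E'
from jar import *
a=ctrl.camera("top");b=ctrl.camera("side")
cv2.imwrite("pics/p7.png",np.hstack([crop(a,150,170,100,150,4)[:600,:400],crop(b,200,260,100,150,4)]))
rows([([613.3,331.8,109],95,0)])
E
```

```text
t 25.0 grasp pt [627.9 191.6 212.1] w 65.8
[0.1408, -0.0028, 0.1033] [0.005, -0.001, 0.001]
```

View pics/p7.png

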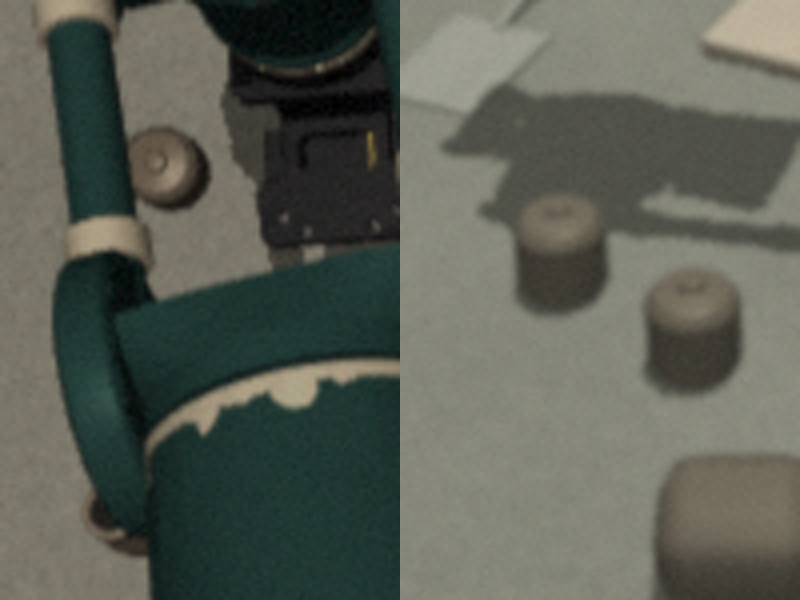

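```bash
python3 - <<'E'
from jar import *
a=ctrl.camera("top");b=ctrl.camera("side")
print(cross(a,(188.9,209.9),b,(239.6,311.9)), onz(b,(239.6,311.9),50), onz(a,(188.9,209.9),50))
print("B",onz(b,(272.3,331.6),50))
E
```

```text
[614.27542489 333.11839273  46.06174857] [611.53878784 337.69858174  50.        ] [613.48285664 332.07745914  50.        ]
B [524.8350231  368.16943014  50.        ]
```

Call:
arm_command([
  [[0.05, 0, 0.0, 0.005, 0, 0, 0.07], [0.1, -0.002, 0.03, 0.005, 0, 0, 0.07], [0.141, -0.003, 0.06, 0.005, 0, 0, 0.07], [0.141, -0.003, 0.103, 0.005, 0, 0, 0.07], [0.141, -0.003, 0.103, 0.005, 0, 0, 0.07], [0.141, -0.003, 0.103, 0.005, 0, 0, 0.07], [0.141, -0.003, 0.103, 0.005, 0, 0, 0.07], [0.141, -0.003, 0.14, 0.005, 0, 0, 0.07], [0.141, -0.003, 0.183, 0.005, 0, 0, 0.07], [0.141, -0.003, 0.183, 0.005, 0, 0, 0.07], [0.141, -0.003, 0.183, 0.005, 0, 0, 0.07], [0.141, -0.003, 0.183, 0.005, 0, 0, 0.04], [0.141, -0.003, 0.183, 0.005, 0, 0, 0.04], [0.141, -0.003, 0.183, 0.005, 0, 0, 0.04], [0.141, -0.003, 0.183, 0.005, 0, 0, 0.04]],
], newtons=25)

```text
t: 26.6
eef_pos: [611.1, 334.3, 9.1]
tool_rot: [-3.139, -0.001, 1.663]
force: [0.9, 0.6, 0.2]
width: 40.7
grasp_force: 0.0
```

```bash
python3 - <<'E'
from jar import *
b=ctrl.camera("side"); s=ctrl.read_state(); print(s["width"],s["grasp_force"],s["eef_pos"])
cv2.imwrite("pics/p8.png",crop(b,180,230,140,150,4)[:600])
E
```

```text
40.2601300906026 0.0 [610.7515056  334.19576906   8.65434677]
```

View pics/p8.png

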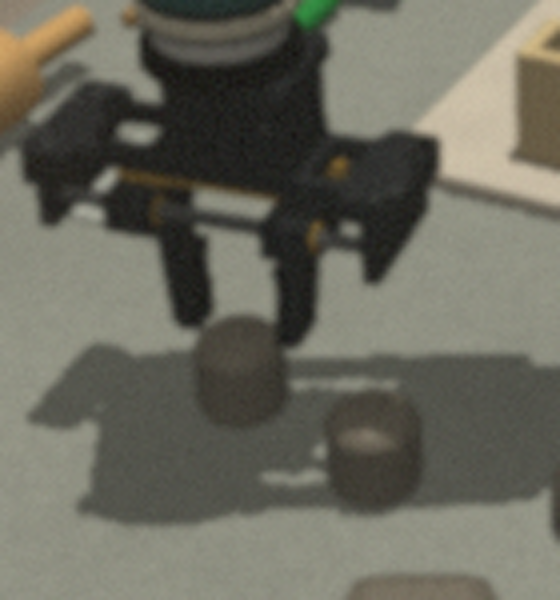

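```bash
python3 - <<'E'
from jar import *
a=ctrl.camera("top");b=ctrl.camera("side")
s=ctrl.read_state(); p=s["eef_pos"]; print(p,s["joint_pos"],np.degrees(np.arctan2(p[1],p[0])),np.degrees(s["joint_pos"][0]))
R=Rn.from_euler("xyz",s["tool_rot"])
T=[p+R.apply([0,y,0]) for y in(-20,20)]
print("side tips pred",proj(b,T),"top",proj(a,T))
# tips seen in side crop (190,322),(295,342)
for q in((190,322),(295,342)):
    u=(q[0]/4+180,q[1]/4+230); print(u,onz(b,u,10),onz(b,u,50))
# dark gripper in top
h=cv2.cvtColor(a["pixels"],cv2.COLOR_RGB2HSV); m=((h[...,2]<45)).astype(np.uint8); m[:,:120]=0;m[:, 300:]=0;m[330:]=0;m[:150]=0
k=max(cv2.findContours(m,0,1)[0],key=cv2.contourArea); print(cv2.boundingRect(k),cv2.contourArea(k))
print("body pred top",proj(a,[p+R.apply([0,y,-64]) for y in(-93,93)]))
E
```

```text
[610.28571992 333.99311465   7.93924201] [0.46363491 0.46770218 1.70491623 0.0029139  0.9730253  0.36999726] 28.69071313754422 26.564323701744453
side tips pred [[251.77363893 329.88193683]
 [233.34952842 326.27736582]] top [[192.78291776 222.54967039]
 [191.87382429 205.84272954]]
(227.5, 310.5) [666.73832774 296.65761409  10.        ] [635.75868566 342.72682534  50.        ]
(253.75, 315.5) [607.97985374 291.06720047  10.        ] [580.40316046 337.46017594  50.        ]
(120, 150, 99, 180) 5508.5
body pred top [[187.8402105  250.85322191]
 [183.48657456 168.90450646]]
```

```bash
python3 - <<'E'
from jar import *
a=ctrl.camera("top");b=ctrl.camera("side")
s=ctrl.read_state(); p=s["eef_pos"]; R=Rn.from_euler("xyz",s["tool_rot"])
for n,o in(("asread",[0,0,0]),("z+38",[0,0,38]),("y-40",[0,-40,0])):
    Q=[p+o+R.apply(v) for v in([0,-93,-64],[0,93,-64],[37,-93,-64],[37,93,-64],[0,-25,0],[0,25,0])]
    print(n,"side crop",np.round((proj(b,Q)-[180,230])*4).tolist(),"top",np.round(proj(a,Q)).tolist())
m=(a["pixels"].max(2)<50)
for r in range(170,260,10): 
    x=np.nonzero(m[r,130:260])[0]+130; print(r,(x.min(),x.max(),len(x)) if len(x) else None)
E
```

```text
asread side crop [[421.0, 321.0], [69.0, 256.0], [393.0, 366.0], [32.0, 298.0], [297.0, 402.0], [205.0, 384.0]] top [[188.0, 251.0], [184.0, 169.0], [171.0, 252.0], [167.0, 170.0], [193.0, 225.0], [192.0, 204.0]]
z+38 side crop [[419.0, 255.0], [61.0, 192.0], [390.0, 299.0], [23.0, 233.0], [293.0, 340.0], [199.0, 323.0]] top [[184.0, 249.0], [179.0, 165.0], [166.0, 251.0], [162.0, 166.0], [189.0, 222.0], [188.0, 201.0]]
y-40 side crop [[456.0, 276.0], [113.0, 215.0], [431.0, 319.0], [78.0, 254.0], [334.0, 357.0], [244.0, 340.0]] top [[206.0, 251.0], [201.0, 169.0], [189.0, 252.0], [185.0, 171.0], [210.0, 225.0], [209.0, 204.0]]
170 (np.int64(158), np.int64(194), 25)
180 (np.int64(152), np.int64(194), 23)
190 (np.int64(130), np.int64(196), 65)
200 (np.int64(130), np.int64(193), 61)
210 (np.int64(152), np.int64(201), 39)
220 (np.int64(157), np.int64(198), 35)
230 (np.int64(145), np.int64(196), 29)
240 (np.int64(130), np.int64(200), 29)
250 (np.int64(130), np.int64(204), 63)
```

```bash
python3 - <<'E'
from jar import *
b=ctrl.camera("side")
p=np.array([549.5,62.8,51.1]);R=Rn.from_euler("xyz",[-3.139,0,1.533])
for d in(0,10,20,30,40): print(d,np.round((proj(b,[p+R.apply([0,y,-d]) for y in(25,-25)])-[270,200])*4).tolist())
for i in range(4):
    s=ctrl.read_state(); print(s["t"],s["eef_pos"],s["joint_pos"][:3],s["effort"][:3]); ctrl.camera("side")
E
```

```text
0 [[169.0, 199.0], [248.0, 217.0]]
10 [[169.0, 185.0], [248.0, 202.0]]
20 [[169.0, 170.0], [248.0, 187.0]]
30 [[169.0, 155.0], [248.0, 172.0]]
40 [[169.0, 139.0], [248.0, 157.0]]
26.9 [610.0736405  333.87886026   7.47322974] [0.46360687 0.46822557 1.70513612] [-3.37009151e-03 -5.59428763e+01 -3.08307481e+01]
26.95 [610.08173998 333.82811177   7.42838853] [0.46355633 0.46826932 1.705167  ] [ 1.13112706e-04 -5.59078646e+01 -3.08049989e+01]
27.0 [610.04932192 333.85864521   7.39024267] [0.463603   0.46832732 1.70516243] [ 2.42141090e-03 -5.58768690e+01 -3.07851219e+01]
27.05 [610.07573873 333.86883827   7.41466806] [0.46360292 0.46831743 1.70512457] [ 3.86704472e-03 -5.58516812e+01 -3.07709920e+01]
```

Call:
arm_command([
  [[-0.001, 0.002, 0, 0, 0, 0, 0.07], [-0.002, 0.002, 0, 0, 0, 0, 0.07], [-0.002, 0.002, 0, 0, 0, 0, 0.07], [-0.002, 0.002, 0, 0, 0, 0, 0.07], [-0.002, 0.002, 0.01, 0, 0, 0, 0.07], [-0.002, 0.002, 0.018, 0, 0, 0, 0.07], [-0.002, 0.002, 0.026, 0, 0, 0, 0.07], [-0.002, 0.002, 0.03, 0, 0, 0, 0.07], [-0.002, 0.002, 0.03, 0, 0, 0, 0.07], [-0.002, 0.002, 0.03, 0, 0, 0, 0.04], [-0.002, 0.002, 0.03, 0, 0, 0, 0.04], [-0.002, 0.002, 0.03, 0, 0, 0, 0.04], [-0.002, 0.002, 0.03, 0, 0, 0, 0.04], [-0.002, 0.002, 0.03, 0, 0, 0, 0.04], [-0.002, 0.002, 0.03, 0, 0, 0, 0.04], [-0.002, 0.002, 0.03, 0, 0, 0, 0.04], [-0.002, 0.002, 0.03, 0, 0, 0, 0.04]],
], newtons=25)

```text
t: 28.8
eef_pos: [612.8, 332.4, -21.8]
tool_rot: [-3.138, -0.001, 1.663]
force: [0.5, 0.2, 3.4]
width: 45.0
grasp_force: 25.0
```

```bash
python3 - <<'E'
from jar import *
for i in range(3): ctrl.camera("top")
T=np.array([592.6,-6.6,9.])
s=ctrl.read_state(); print(s["eef_pos"])
rows([([613,332,115],95,0),(T+[0,0,106],87.7,0),(T+[0,0,8],87.7,0)])
E
```

```text
[612.76972636 332.32275201 -21.86026972]
t 28.9 grasp pt [612.9 332.3  -3.2] w 44.5
[-0.0002, -0.0003, -0.1182] [-0.004, -0.001, 0.005]
[-0.3355, -0.0516, -0.1183] [-0.004, -0.001, 0.132]
[-0.3356, -0.0513, -0.0203] [-0.004, -0.001, 0.132]
```

Call:
arm_command([
  [[0, 0, -0.03, 0, 0, 0, 0.04], [0, 0, -0.07, 0, 0, 0, 0.04], [0, 0, -0.118, 0, 0, 0, 0.04], [-0.04, -0.006, -0.118, -0.004, 0, 0.02, 0.04], [-0.08, -0.012, -0.118, -0.004, 0, 0.04, 0.04], [-0.12, -0.018, -0.118, -0.004, 0, 0.05, 0.04], [-0.16, -0.024, -0.118, -0.004, 0, 0.07, 0.04], [-0.2, -0.03, -0.118, -0.004, 0, 0.08, 0.04], [-0.24, -0.036, -0.118, -0.004, 0, 0.1, 0.04], [-0.28, -0.042, -0.118, -0.004, 0, 0.12, 0.04], [-0.32, -0.048, -0.118, -0.004, 0, 0.132, 0.04], [-0.3355, -0.0516, -0.118, -0.004, 0, 0.132, 0.04], [-0.3355, -0.0516, -0.118, -0.004, 0, 0.132, 0.04], [-0.3355, -0.0516, -0.118, -0.004, 0, 0.132, 0.04], [-0.3355, -0.0516, -0.08, -0.004, 0, 0.132, 0.04], [-0.3355, -0.0516, -0.04, -0.004, 0, 0.132, 0.04], [-0.3355, -0.0516, -0.0203, -0.004, 0, 0.132, 0.04], [-0.3355, -0.0516, -0.0203, -0.004, 0, 0.132, 0.04], [-0.3355, -0.0516, -0.0203, -0.004, 0, 0.132, 0.04], [-0.3355, -0.0516, -0.0203, -0.004, 0, 0.132, 0.04]],
])

```text
t: 30.95
eef_pos: [593.6, -5.9, -0.3]
tool_rot: [3.139, -0.0, 1.532]
force: [0.6, 0.1, 0.1]
width: 44.4
grasp_force: 25.0
```

```bash
python3 - <<'E'
from jar import *
T=np.array([592.6,-6.6,9.])
s=ctrl.read_state(); print(s["eef_pos"],s["width"],s["force"])
rows([(T,87.7,0),])
E
```

```text
[ 5.93627529e+02 -5.87347700e+00 -2.82726140e-01] 44.36762297445406 [0.57666573 0.07319377 0.12283594]
t 30.9 grasp pt [593.6  -5.9  18.4] w 44.4
[-0.0008, -0.001, 0.0094] [0.002, -0.0, 0.001]
```

Call:
arm_command([
  [[0, -0.001, 0.005, 0, 0, 0, 0.04], [0, -0.001, 0.008, 0, 0, 0, 0.04], [0, -0.001, 0.0095, 0, 0, 0, 0.04], [0, -0.001, 0.01, 0, 0, 0, 0.04], [0, -0.001, 0.01, 0, 0, 0, 0.05], [0, -0.001, 0.01, 0, 0, 0, 0.066], [0, -0.001, 0.01, 0, 0, 0, 0.066], [0, -0.001, 0.01, 0, 0, 0, 0.066], [0, -0.001, 0.01, 0, 0, 0, 0.066], [0, -0.001, -0.02, 0, 0, 0, 0.066], [0, -0.001, -0.06, 0, 0, 0, 0.066], [0, -0.001, -0.1, 0, 0, 0, 0.066], [0, -0.001, -0.11, 0, 0, 0, 0.066], [0, -0.001, -0.11, 0, 0, 0, 0.066]],
])

```text
t: 32.35
eef_pos: [592.8, -6.8, 110.5]
tool_rot: [3.138, -0.0, 1.531]
force: [-0.5, 0.4, -0.2]
width: 65.8
grasp_force: 0.0
```

```bash
python3 - <<'E'
from jar import *
J=np.array([526.1,361.,-4.])
rows([(J+[0,0,90],97,0),(J,97,0)])
E
```

```text
t 32.4 grasp pt [592.7  -6.8 129.2] w 65.8
[0.3649, -0.0816, 0.0429] [0.004, 0.0, -0.162]
[0.3648, -0.082, 0.1329] [0.004, 0.0, -0.162]
```

Call:
arm_command([
  [[0.04, -0.01, 0, 0, 0, -0.02, 0.068], [0.08, -0.02, 0, 0, 0, -0.04, 0.068], [0.13, -0.03, 0, 0, 0, -0.06, 0.068], [0.18, -0.04, 0, 0, 0, -0.08, 0.068], [0.23, -0.05, 0, 0, 0, -0.1, 0.068], [0.28, -0.06, 0.02, 0, 0, -0.13, 0.068], [0.33, -0.07, 0.03, 0, 0, -0.15, 0.068], [0.365, -0.082, 0.043, 0.004, 0, -0.162, 0.068], [0.365, -0.082, 0.043, 0.004, 0, -0.162, 0.068], [0.365, -0.082, 0.043, 0.004, 0, -0.162, 0.068], [0.365, -0.082, 0.043, 0.004, 0, -0.162, 0.068], [0.365, -0.082, 0.043, 0.004, 0, -0.162, 0.068], [0.365, -0.082, 0.043, 0.004, 0, -0.162, 0.068], [0.365, -0.082, 0.043, 0.004, 0, -0.162, 0.068], [0.365, -0.082, 0.043, 0.004, 0, -0.162, 0.068]],
])

```text
t: 33.85
eef_pos: [524.0, 360.7, 65.6]
tool_rot: [-3.137, -0.001, 1.692]
force: [-0.1, 0.7, 0.3]
width: 68.1
grasp_force: 0.0
```

```bash
python3 - <<'E'
from jar import *
J=np.array([526.1,361.,-4.])
rows([(J,97,0)])
E
```

```text
t 33.9 grasp pt [524.1 360.7  84.3] w 68.1
[-0.0001, 0.0025, 0.0883] [-0.004, -0.001, -0.001]
```

Call:
arm_command([
  [[0, 0.002, 0.03, -0.004, 0, 0, 0.068], [0, 0.002, 0.06, -0.004, 0, 0, 0.068], [0, 0.002, 0.08, -0.004, 0, 0, 0.068], [0, 0.002, 0.088, -0.004, 0, 0, 0.068], [0, 0.002, 0.088, -0.004, 0, 0, 0.068], [0, 0.002, 0.088, -0.004, 0, 0, 0.068], [0, 0.002, 0.088, -0.004, 0, 0, 0.04], [0, 0.002, 0.088, -0.004, 0, 0, 0.04], [0, 0.002, 0.088, -0.004, 0, 0, 0.04], [0, 0.002, 0.088, -0.004, 0, 0, 0.04], [0, 0.002, 0.088, -0.004, 0, 0, 0.04], [0, 0.002, 0.088, -0.004, 0, 0, 0.04], [0, 0.002, 0.088, -0.004, 0, 0, 0.04], [0, 0.002, 0.088, -0.004, 0, 0, 0.04], [0, 0.002, 0.088, -0.004, 0, 0, 0.04]],
])

```text
t: 35.35
eef_pos: [526.0, 362.1, -21.7]
tool_rot: [3.141, -0.002, 1.693]
force: [-1.0, 0.4, 6.2]
width: 44.6
grasp_force: 25.0
```

```bash
python3 - <<'E'
from jar import *
for i in range(2): ctrl.camera("top")
s=ctrl.read_state(); print(s["eef_pos"],s["width"],s["force"],s["grasp_force"])
z=s["eef_pos"][2]+18.7
T=np.array([502.6,-3.,z+12])
rows([([526,361,z+118],97,0),(T+[0,0,106],87.7,0),(T+[0,0,6],87.7,0)])
E
```

```text
[526.03370389 362.06468942 -21.76721143] 44.72242740956537 [ 0.22187016 -1.00404341  6.15738755] 24.985999487835215
t 35.5 grasp pt [526.  362.1  -3.1] w 44.7
[-0.0009, -0.0001, -0.118] [0.001, -0.002, -0.0]
[-0.3593, -0.0675, -0.1186] [0.001, -0.002, 0.162]
[-0.3595, -0.0676, -0.0186] [0.001, -0.002, 0.162]
```

Call:
arm_command([
  [[0, 0, -0.03, 0, 0, 0, 0.04], [0, 0, -0.07, 0, 0, 0, 0.04], [0, 0, -0.118, 0, 0, 0, 0.04], [-0.04, -0.008, -0.118, 0, 0, 0.02, 0.04], [-0.08, -0.015, -0.118, 0, 0, 0.04, 0.04], [-0.12, -0.023, -0.118, 0, 0, 0.06, 0.04], [-0.16, -0.03, -0.118, 0, 0, 0.08, 0.04], [-0.2, -0.038, -0.118, 0, 0, 0.1, 0.04], [-0.24, -0.045, -0.118, 0, 0, 0.12, 0.04], [-0.28, -0.053, -0.118, 0, 0, 0.14, 0.04], [-0.32, -0.06, -0.118, 0, 0, 0.162, 0.04], [-0.359, -0.0675, -0.118, 0.001, -0.002, 0.162, 0.04], [-0.359, -0.0675, -0.118, 0.001, -0.002, 0.162, 0.04], [-0.359, -0.0675, -0.118, 0.001, -0.002, 0.162, 0.04], [-0.359, -0.0675, -0.118, 0.001, -0.002, 0.162, 0.04], [-0.359, -0.0675, -0.08, 0.001, -0.002, 0.162, 0.04], [-0.359, -0.0675, -0.04, 0.001, -0.002, 0.162, 0.04], [-0.359, -0.0675, -0.0186, 0.001, -0.002, 0.162, 0.04], [-0.359, -0.0675, -0.0186, 0.001, -0.002, 0.162, 0.04], [-0.359, -0.0675, -0.0186, 0.001, -0.002, 0.162, 0.04]],
])

```text
t: 37.45
eef_pos: [501.6, -1.9, -4.5]
tool_rot: [-3.139, 0.001, 1.532]
force: [0.2, 1.0, -1.1]
width: 44.8
grasp_force: 24.9
```

```bash
python3 - <<'E'
from jar import *
T=np.array([502.6,-3.,9])
s=ctrl.read_state(); print(s["eef_pos"],s["width"],s["force"])
rows([(T,87.7,0),])
E
```

```text
[501.63107693  -1.90141901  -4.46617681] 44.82409471436658 [ 0.19751511  1.03735419 -1.09088521]
t 37.5 grasp pt [501.7  -1.9  14.2] w 44.8
[-0.0011, 0.001, 0.0052] [-0.003, 0.001, 0.002]
```

Set it down, retreat towards the board, then check everything.

Call:
arm_command([
  [[-0.001, 0.001, 0.003, -0.003, 0, 0, 0.04], [-0.001, 0.001, 0.005, -0.003, 0, 0, 0.04], [-0.001, 0.001, 0.006, -0.003, 0, 0, 0.04], [-0.001, 0.001, 0.006, -0.003, 0, 0, 0.05], [-0.001, 0.001, 0.006, -0.003, 0, 0, 0.066], [-0.001, 0.001, 0.006, -0.003, 0, 0, 0.066], [-0.001, 0.001, 0.006, -0.003, 0, 0, 0.066], [-0.001, 0.001, 0.006, -0.003, 0, 0, 0.066], [-0.001, 0.001, -0.03, -0.003, 0, 0, 0.066], [-0.001, 0.001, -0.07, -0.003, 0, 0, 0.066], [-0.001, 0.001, -0.12, -0.003, 0, 0, 0.066], [-0.05, 0.01, -0.13, -0.003, 0, 0, 0.066], [-0.1, 0.01, -0.13, -0.003, 0, 0, 0.066], [-0.15, 0.01, -0.13, -0.003, 0, 0, 0.066], [-0.2, 0.01, -0.13, -0.003, 0, 0, 0.066], [-0.25, 0.01, -0.13, -0.003, 0, 0, 0.066], [-0.25, 0.01, -0.13, -0.003, 0, 0, 0.066]],
])

```text
t: 39.15
eef_pos: [501.6, -258.7, 126.2]
tool_rot: [3.139, 0.004, 1.525]
force: [-0.2, 0.9, -0.7]
width: 66.1
grasp_force: 0.0
```

```bash
python3 - <<'E'
from jar import *
import numpy as np
a=ctrl.camera("top");b=ctrl.camera("side"); cv2.imwrite("pics/t9.png",a["pixels"][:,:,::-1])
cv2.imwrite("pics/p9.png",np.hstack([crop(a,272,195,133,100,3),crop(b,260,205,133,100,3)])[:, :800])
B=np.array([522.9,-376.5,0.])
rows([(B+[0,0,90],82.3,0),(B,82.3,0)])
E
```

```text
t 39.2 grasp pt [ 501.5 -254.1  144.3] w 66.1
[-0.1214, 0.0266, 0.0544] [0.001, 0.001, 0.091]
[-0.1213, 0.0266, 0.1444] [0.001, 0.001, 0.091]
```

View pics/p9.png

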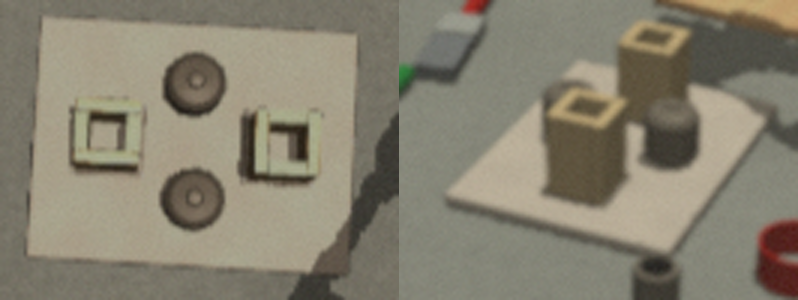

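```bash
python3 - <<'E'
from jar import *
B=np.array([523.8,-380,0.7])
rows([(B+[0,0,90],82.3,0),(B,82.3,0)])
E
```

```text
t 39.2 grasp pt [ 501.5 -254.1  144.3] w 66.1
[-0.1248, 0.0277, 0.0537] [0.001, 0.001, 0.091]
[-0.1247, 0.0276, 0.1437] [0.001, 0.001, 0.091]
```

Call:
arm_command([
  [[-0.05, 0.01, 0.02, 0, 0, 0.03, 0.06], [-0.1, 0.02, 0.04, 0, 0, 0.06, 0.06], [-0.125, 0.0277, 0.0537, 0.001, 0.001, 0.091, 0.06], [-0.125, 0.0277, 0.0537, 0.001, 0.001, 0.091, 0.06], [-0.125, 0.0277, 0.0537, 0.001, 0.001, 0.091, 0.06], [-0.125, 0.0277, 0.0537, 0.001, 0.001, 0.091, 0.06], [-0.125, 0.0277, 0.09, 0.001, 0.001, 0.091, 0.06], [-0.125, 0.0277, 0.12, 0.001, 0.001, 0.091, 0.06], [-0.125, 0.0277, 0.138, 0.001, 0.001, 0.091, 0.06], [-0.125, 0.0277, 0.138, 0.001, 0.001, 0.091, 0.06], [-0.125, 0.0277, 0.138, 0.001, 0.001, 0.091, 0.06]],
])

```text
t: 40.35
eef_pos: [525.4, -378.2, -10.8]
tool_rot: [3.141, 0.001, 1.441]
force: [-0.7, 0.1, 0.3]
width: 60.3
grasp_force: 0.0
```

```bash
python3 - <<'E'
from jar import *
for i in range(2): b=ctrl.camera("side")
s=ctrl.read_state(); print(s["eef_pos"],s["width"],s["force"])
B=np.array([523.8,-380,0.7]); rows([(B,82.3,0)])
E
```

```text
[ 526.33181374 -379.56783259   -9.55422095] 59.915184316716385 [-0.2969906  -0.60869811  0.0094052 ]
t 40.5 grasp pt [ 526.2 -379.6    9.1] w 59.9
[-0.0007, -0.0025, 0.0084] [0.003, 0.002, 0.004]
```

Call:
arm_command([
  [[-0.001, -0.0025, 0.004, 0.003, 0.002, 0.004, 0.06], [-0.001, -0.0025, 0.008, 0.003, 0.002, 0.004, 0.06], [-0.001, -0.0025, 0.009, 0.003, 0.002, 0.004, 0.06], [-0.001, -0.0025, 0.009, 0.003, 0.002, 0.004, 0.06], [-0.001, -0.0025, 0.009, 0.003, 0.002, 0.004, 0.01], [-0.001, -0.0025, 0.009, 0.003, 0.002, 0.004, 0.01], [-0.001, -0.0025, 0.009, 0.003, 0.002, 0.004, 0.01], [-0.001, -0.0025, 0.009, 0.003, 0.002, 0.004, 0.01], [-0.001, -0.0025, 0.009, 0.003, 0.002, 0.004, 0.01], [-0.001, -0.0025, 0.009, 0.003, 0.002, 0.004, 0.01], [-0.001, -0.0025, 0.009, 0.003, 0.002, 0.004, 0.01], [-0.001, -0.0025, 0.009, 0.003, 0.002, 0.004, 0.01], [-0.001, -0.0025, 0.009, 0.003, 0.002, 0.004, 0.01], [-0.001, -0.0025, 0.009, 0.003, 0.002, 0.004, 0.01]],
], newtons=60)

```text
t: 41.85
eef_pos: [522.5, -380.1, -20.8]
tool_rot: [-3.139, -0.001, 1.436]
force: [2.1, -0.3, -1.9]
width: 19.0
grasp_force: 60.0
```

```bash
python3 - <<'E'
from jar import *
for i in range(2): b=ctrl.camera("side")
s=ctrl.read_state(); print(s["eef_pos"],s["tool_rot"],s["width"],s["force"],s["grasp_force"])
z=s["eef_pos"][2]+18.7; C=np.array([547.3,-5,z+82])
B=np.r_[s["eef_pos"][:2],z]
y=np.degrees(s["tool_rot"][2])
rows([(B+[0,0,150],y,0),(C+[0,0,68],y+5.7,0)])
E
```

```text
[ 522.40635134 -380.07151221  -20.80418267] [-3.13924591e+00 -1.30666340e-03  1.43571496e+00] 19.6464352482956 [ 3.08875628 -0.32977514 -1.5200663 ] 59.99997278675437
t 42.0 grasp pt [ 522.4 -380.1   -2.1] w 19.6
[0.0002, -0.0004, -0.15] [-0.002, -0.001, 0.0]
[0.3752, -0.0262, -0.1494] [-0.002, -0.001, -0.099]
```

Call:
arm_command([
  [[0, 0, -0.01, 0, 0, 0, 0.01], [0, 0, -0.03, 0, 0, 0, 0.01], [0, 0, -0.06, 0, 0, 0, 0.01], [0, 0, -0.09, 0, 0, 0, 0.01], [0, 0, -0.12, 0, 0, 0, 0.01], [0.01, -0.001, -0.145, 0, 0, 0, 0.01], [0.04, -0.003, -0.15, 0, 0, -0.01, 0.01], [0.07, -0.005, -0.15, 0, 0, -0.02, 0.01], [0.1, -0.007, -0.15, 0, 0, -0.03, 0.01], [0.13, -0.009, -0.15, 0, 0, -0.04, 0.01], [0.16, -0.011, -0.15, 0, 0, -0.05, 0.01], [0.2, -0.014, -0.15, 0, 0, -0.06, 0.01], [0.24, -0.017, -0.15, 0, 0, -0.07, 0.01], [0.28, -0.02, -0.15, 0, 0, -0.08, 0.01], [0.32, -0.023, -0.15, 0, 0, -0.09, 0.01], [0.35, -0.025, -0.15, 0, 0, -0.097, 0.01], [0.375, -0.026, -0.15, 0, 0, -0.099, 0.01], [0.375, -0.026, -0.15, 0, 0, -0.099, 0.01], [0.375, -0.026, -0.15, 0, 0, -0.099, 0.01], [0.375, -0.026, -0.15, 0, 0, -0.099, 0.01]],
])

```text
t: 43.95
eef_pos: [546.1, -5.9, 129.1]
tool_rot: [-3.137, -0.001, 1.534]
force: [1.0, 0.4, -6.0]
width: 19.7
grasp_force: 60.0
```

```bash
python3 - <<'E'
from jar import *
for i in range(3): b=ctrl.camera("side")
a=ctrl.camera("top"); cv2.imwrite("pics/tb.png",a["pixels"][:,:,::-1]); cv2.imwrite("pics/sb.png",b["pixels"][:,:,::-1])
s=ctrl.read_state(); print(s["eef_pos"],s["tool_rot"],s["width"],s["force"])
h=cv2.cvtColor(b["pixels"],cv2.COLOR_RGB2HSV).astype(int)
m=((h[...,1]>90)&(h[...,2]>60)&(h[...,0]<28)).astype(np.uint8); m[:120]=0;m[330:]=0;m[:,:230]=0;m[:,470:]=0
k=max(cv2.findContours(cv2.morphologyEx(m,2,np.ones((3,3))),0,1)[0],key=cv2.contourArea)
ap=cv2.approxPolyDP(cv2.convexHull(k),4,True).reshape(-1,2); print("side hull",ap.tolist())
C=(s["eef_pos"]); c=np.array([547.3,-5,0])
r=Rn.from_euler("z",-2.3,degrees=True)
print("pred side",np.round(proj(b,[c+r.apply([x,y,0])+[0,0,Z] for Z in(150,170) for x,y in((-85,-105),(-85,105),(85,105),(85,-105))])).tolist())
E
```

```text
[547.00721488  -6.08618968 129.60025796] [-3.13837655e+00 -1.62168579e-03  1.53329802e+00] 19.436326274938008 [ 0.66640342 -0.2297821  -6.18202056]
side hull [[282, 208], [319, 173], [382, 186], [353, 227]]
pred side [[383.0, 192.0], [351.0, 228.0], [281.0, 213.0], [320.0, 180.0], [384.0, 184.0], [351.0, 220.0], [280.0, 205.0], [320.0, 173.0]]
```

```bash
python3 - <<'E'
import cv2,numpy as np
a=cv2.imread("pics/tb.png")[150:350,230:450]; b=cv2.imread("pics/sb.png")[110:310,240:460]
cv2.imwrite("pics/last_a.png",np.hstack([cv2.resize(a,None,fx=1.8,fy=1.8),cv2.resize(b,None,fx=1.8,fy=1.8)]))
E
python3 - <<'E'
from jar import *
a=ctrl.camera("top")
h=cv2.cvtColor(a["pixels"],cv2.COLOR_RGB2HSV).astype(int)
m=((h[...,1]>75)&(h[...,2]>70)&(h[...,0]<28)).astype(np.uint8); m=cv2.morphologyEx(m,2,np.ones((3,3)))
m[:170]=0;m[320:]=0;m[:,:250]=0;m[:,430:]=0
ys,xs=np.nonzero(m); P=np.c_[xs,ys].astype(np.int32); print(len(P)); hl=cv2.convexHull(P).reshape(-1,2); ap=cv2.approxPolyDP(hl.reshape(-1,1,2),3,True).reshape(-1,2)
print(ap.tolist()); c=np.array([547.3,-5,0]); r=Rn.from_euler("z",-2.3,degrees=True)
print(np.round(proj(a,[c+r.apply([x,y,0])+[0,0,170] for x,y in((-85,-105),(-85,105),(85,105),(85,-105))]),1).tolist())
for q in ap: print(q,np.round((r.inv().apply(onz(a,q,168)-c))[:2],1))
E
```

```text
2792
[[384, 279], [286, 274], [291, 191], [305, 192], [382, 237]]
[[389.7, 279.6], [285.2, 273.8], [290.1, 190.6], [393.0, 196.1]]
[384 279] [-84.4 -93.9]
[286 274] [-85.3 103.4]
[291 191] [ 84.7 103.3]
[305 192] [84.2 74.5]
[382 237] [  0.2 -86.4]
```

Call:
arm_command([
  [[0.001, 0, 0.015, 0, 0, 0, 0.01], [0.001, 0, 0.03, 0, 0, 0, 0.01], [0.001, 0, 0.045, 0, 0, 0, 0.01], [0.001, 0, 0.055, 0, 0, 0, 0.01], [0.001, 0, 0.062, 0, 0, 0, 0.01], [0.001, 0, 0.064, 0, 0, 0, 0.01], [0.001, 0, 0.066, 0, 0, 0, 0.01], [0.001, 0, 0.067, 0, 0, 0, 0.01], [0.001, 0, 0.067, 0, 0, 0, 0.01]],
])

```text
t: 45.1
eef_pos: [547.7, -4.0, 63.3]
tool_rot: [-3.14, -0.002, 1.535]
force: [-0.2, 0.2, -5.8]
width: 19.2
grasp_force: 60.0
```

Still hanging (force -5.8); creep down.

Call:
arm_command([
  [[0, 0, 0.001, 0, 0, 0, 0.01], [0, 0, 0.0015, 0, 0, 0, 0.01], [0, 0, 0.002, 0, 0, 0, 0.01], [0, 0, 0.002, 0, 0, 0, 0.01]],
])

```text
t: 45.5
eef_pos: [547.4, -4.0, 61.2]
tool_rot: [-3.139, -0.002, 1.535]
force: [-0.9, -0.4, -4.3]
width: 19.9
grasp_force: 60.0
```

Call:
arm_command([
  [[0, 0, 0.0005, 0, 0, 0, 0.01], [0, 0, 0.001, 0, 0, 0, 0.01], [0, 0, 0.0015, 0, 0, 0, 0.01], [0, 0, 0.0015, 0, 0, 0, 0.01]],
])

```text
t: 45.9
eef_pos: [547.6, -4.0, 61.1]
tool_rot: [-3.14, -0.002, 1.535]
force: [-6.1, -0.4, 7.4]
width: 19.7
grasp_force: 60.0
```

Call:
arm_command([
  [[0, 0, 0, 0, 0, 0, 0.02], [0, 0, 0, 0, 0, 0, 0.03], [0, 0, 0, 0, 0, 0, 0.05], [0, 0, 0, 0, 0, 0, 0.05], [0, 0, 0, 0, 0, 0, 0.05], [0, 0, -0.02, 0, 0, 0, 0.05], [0, 0, -0.06, 0, 0, 0, 0.05], [0, 0, -0.11, 0, 0, 0, 0.05], [-0.05, 0, -0.15, 0, 0, 0, 0.05], [-0.1, 0, -0.15, 0, 0, 0, 0.05], [-0.15, 0, -0.15, 0, 0, 0, 0.05], [-0.15, 0, -0.15, 0, 0, 0, 0.05]],
])

```text
t: 47.1
eef_pos: [542.4, -158.6, 209.9]
tool_rot: [-3.141, 0.001, 1.531]
force: [0.4, 0.3, -0.4]
width: 50.0
grasp_force: 0.0
```

```bash
cat > vase.py <<'E'
from jar import *
def vases(save=None):
    a=ctrl.camera("top")
    if save: cv2.imwrite(save,a["pixels"][:,:,::-1])
    # dark mouth (inside of neck) seen from above: dark blobs ~14 px across
    v=a["pixels"].max(2); m=(v<50).astype(np.uint8)
    for k in cv2.findContours(m,0,1)[0]:
        A=cv2.contourArea(k)
        if 40<A<400:
            (x,y),R=cv2.minEnclosingCircle(k)
            if x<290 and y>180 and y<400: print("blob",round(x,1),round(y,1),"R",round(R,1),"A",A,np.round(onz(a,(x,y),76)[:2],1))
    return a
E
python3 - <<'E'
from vase import *
a=vases("pics/tv.png")
h=cv2.cvtColor(a["pixels"],cv2.COLOR_RGB2HSV).astype(int)
m=((h[...,1]>75)&(h[...,2]>60)&(h[...,0]<28)).astype(np.uint8); m=cv2.morphologyEx(m,2,np.ones((3,3)))
m[:170]=0;m[320:]=0;m[:,:250]=0;m[:,430:]=0
ys,xs=np.nonzero(m); ap=cv2.approxPolyDP(cv2.convexHull(np.c_[xs,ys].astype(np.int32)),3,True).reshape(-1,2)
c=np.array([547.3,-5,0]); r=Rn.from_euler("z",-2.3,degrees=True)
for q in ap: print(q,np.round((r.inv().apply(onz(a,q,102)-c))[:2],1))
E
```

```text
blob 177.0 297.5 R 4.3 A 48.0 [414.8 344.5]
blob 131.5 281.5 R 15.9 A 70.0 [448.2 446.2]
[387 202] [  85.1 -102.6]
[385 281] [ -86.  -105.3]
[285 309] [-157.3  104.6]
[292 198] [ 82.8 103.7]
```

```bash
python3 - <<'E'
from vase import *
a=ctrl.camera("top"); v=a["pixels"].max(2).astype(int); o=cv2.imread("pics/top0.png").max(2).astype(int)
for u,w in((205,270),(155,275)): print(np.abs(v-o)[w:w+50,u:u+50].mean(), np.abs(v-o)[0:50,0:50].mean())
m=(v<56).astype(np.uint8)
for k in cv2.findContours(m[270:325,150:260],0,1)[0]:
    if cv2.contourArea(k)>15: print(cv2.minEnclosingCircle(k),cv2.contourArea(k),cv2.boundingRect(k))
# foot discs: darker than table
t=cv2.GaussianBlur(v.astype(np.uint8),(3,3),0); m=(t<88).astype(np.uint8)
for k in cv2.findContours(m[265:325,150:260],0,1)[0]:
    if cv2.contourArea(k)>100: print("outline",np.add(cv2.boundingRect(k),[150,265,0,0]))
s=ctrl.read_state(); rows([([428,234,75],110,0)])
E
```

```text
19.266 19.4848
19.4744 19.4848
((27.081396102905273, 27.430233001708984), 4.611118316650391) 50.5 (23, 24, 9, 8)
((76.0, 21.85714340209961), 4.344931125640869) 45.5 (72, 18, 9, 9)
((35.400001525878906, 27.399999618530273), 10.720173835754395) 129.5 (29, 17, 18, 22)
((81.80657196044922, 22.354015350341797), 11.009814262390137) 95.5 (76, 12, 17, 22)
outline [177 287  20  22]
outline [223 281  21  23]
t 47.2 grasp pt [ 542.  -155.9  227.4] w 50.0
[0.3847, -0.1288, 0.1536] [-0.002, -0.002, -0.389]
```

```bash
python3 - <<'E'
from vase import *
V=np.array([428.3,235.3,25])
rows([([460,60,200],100,0),(V+[0,0,60],110,0),(V,110,0)])
E
```

```text
t 47.2 grasp pt [ 542.  -155.9  227.4] w 50.0
[0.2124, -0.0903, 0.0281] [-0.003, -0.002, -0.214]
[0.3861, -0.1286, 0.1436] [-0.002, -0.002, -0.389]
[0.386, -0.1284, 0.2036] [-0.002, -0.002, -0.389]
```

Call:
arm_command([
  [[0.05, -0.02, 0, 0, 0, -0.05, 0.06], [0.1, -0.04, 0.01, 0, 0, -0.1, 0.06], [0.15, -0.065, 0.02, 0, 0, -0.15, 0.06], [0.2124, -0.09, 0.028, -0.003, -0.002, -0.214, 0.06], [0.26, -0.1, 0.05, -0.002, -0.002, -0.26, 0.06], [0.3, -0.11, 0.08, -0.002, -0.002, -0.3, 0.06], [0.35, -0.12, 0.12, -0.002, -0.002, -0.35, 0.06], [0.386, -0.1286, 0.1436, -0.002, -0.002, -0.389, 0.06], [0.386, -0.1286, 0.1436, -0.002, -0.002, -0.389, 0.06], [0.386, -0.1286, 0.1436, -0.002, -0.002, -0.389, 0.06], [0.386, -0.1286, 0.1436, -0.002, -0.002, -0.389, 0.06], [0.386, -0.1286, 0.1436, -0.002, -0.002, -0.389, 0.06], [0.386, -0.1286, 0.1436, -0.002, -0.002, -0.389, 0.06], [0.386, -0.1286, 0.1436, -0.002, -0.002, -0.389, 0.06]],
])

```text
t: 48.6
eef_pos: [428.2, 235.9, 67.4]
tool_rot: [3.14, -0.001, 1.922]
force: [0.2, 0.1, 0.0]
width: 59.8
grasp_force: 0.0
```

```bash
python3 - <<'E'
from vase import *
V=np.array([428.3,235.3,25])
rows([(V,110,0)])
E
```

```text
t 48.6 grasp pt [428.2 235.9  86.1] w 59.8
[-0.0007, -0.0002, 0.0611] [0.002, -0.001, 0.002]
```

Call:
arm_command([
  [[0, 0, 0.02, 0, 0, 0, 0.06], [0, 0, 0.04, 0, 0, 0, 0.06], [0, 0, 0.055, 0, 0, 0, 0.06], [0, 0, 0.061, 0, 0, 0, 0.06], [0, 0, 0.061, 0, 0, 0, 0.06], [0, 0, 0.061, 0, 0, 0, 0.02], [0, 0, 0.061, 0, 0, 0, 0.02], [0, 0, 0.061, 0, 0, 0, 0.02], [0, 0, 0.061, 0, 0, 0, 0.02], [0, 0, 0.061, 0, 0, 0, 0.02], [0, 0, 0.061, 0, 0, 0, 0.02], [0, 0, 0.061, 0, 0, 0, 0.02], [0, 0, 0.061, 0, 0, 0, 0.02], [0, 0, 0.061, 0, 0, 0, 0.02], [0, 0, 0.061, 0, 0, 0, 0.02]],
], newtons=30)

```text
t: 50.1
eef_pos: [428.1, 237.0, 6.1]
tool_rot: [3.14, -0.001, 1.924]
force: [1.8, 1.9, 5.8]
width: 31.3
grasp_force: 29.9
```

```bash
python3 - <<'E'
from vase import *
for i in range(2): ctrl.camera("top")
s=ctrl.read_state(); print(s["eef_pos"],s["width"],s["force"],s["grasp_force"])
z=s["eef_pos"][2]+18.7
T=np.array([502.3,-3.2,z+94])
rows([([428,235,z+160],110,0),(T+[0,0,66],87.7,0),(T+[0,0,6],87.7,0)])
E
```

```text
[428.11492509 236.96105036   6.12172812] 31.30030321282328 [1.12595056 1.11901231 6.1151902 ] 29.892432913184166
t 50.2 grasp pt [428.1 237.   24.8] w 31.3
[-0.0017, -0.0005, -0.16] [0.002, -0.001, 0.004]
[-0.2509, -0.0131, -0.1602] [0.002, -0.001, 0.393]
[-0.2509, -0.0132, -0.1002] [0.002, -0.001, 0.393]
```

Call:
arm_command([
  [[0, 0, -0.03, 0, 0, 0, 0.02], [0, 0, -0.07, 0, 0, 0, 0.02], [0, 0, -0.11, 0, 0, 0, 0.02], [0, 0, -0.16, 0, 0, 0, 0.02], [-0.03, -0.001, -0.16, 0, 0, 0.04, 0.02], [-0.06, -0.003, -0.16, 0, 0, 0.09, 0.02], [-0.1, -0.005, -0.16, 0.002, 0, 0.15, 0.02], [-0.14, -0.007, -0.16, 0.002, 0, 0.21, 0.02], [-0.18, -0.009, -0.16, 0.002, 0, 0.28, 0.02], [-0.22, -0.011, -0.16, 0.002, 0, 0.34, 0.02], [-0.251, -0.013, -0.16, 0.002, 0, 0.393, 0.02], [-0.251, -0.013, -0.16, 0.002, 0, 0.393, 0.02], [-0.251, -0.013, -0.16, 0.002, 0, 0.393, 0.02], [-0.251, -0.013, -0.16, 0.002, 0, 0.393, 0.02], [-0.251, -0.013, -0.16, 0.002, 0, 0.393, 0.02], [-0.251, -0.013, -0.13, 0.002, 0, 0.393, 0.02], [-0.251, -0.013, -0.11, 0.002, 0, 0.393, 0.02], [-0.251, -0.013, -0.1, 0.002, 0, 0.393, 0.02], [-0.251, -0.013, -0.1, 0.002, 0, 0.393, 0.02], [-0.251, -0.013, -0.1, 0.002, 0, 0.393, 0.02]],
])

```text
t: 52.2
eef_pos: [502.1, -3.1, 105.9]
tool_rot: [-3.14, 0.0, 1.532]
force: [-0.2, 0.2, -0.7]
width: 31.2
grasp_force: 29.9
```

```bash
python3 - <<'E'
from vase import *
for i in range(2): ctrl.camera("top")
s=ctrl.read_state(); print(s["eef_pos"],s["width"],s["force"])
rows([([502.3,-3.2,24.8+94],87.7,0)])
E
```

```text
[502.86975928  -3.38748127 106.67487588] 31.287435959300357 [-0.04270922  1.19812736 -1.09930788]
t 52.3 grasp pt [502.9  -3.4 125.4] w 31.3
[0.0002, -0.0006, 0.0066] [0.0, 0.0, 0.0]
```

Call:
arm_command([
  [[0, 0, 0.003, 0, 0, 0, 0.02], [0, 0, 0.005, 0, 0, 0, 0.02], [0, 0, 0.006, 0, 0, 0, 0.02], [0, 0, 0.0065, 0, 0, 0, 0.02], [0, 0, 0.0065, 0, 0, 0, 0.02]],
])

```text
t: 52.8
eef_pos: [501.9, -3.7, 99.3]
tool_rot: [-3.14, 0.0, 1.531]
force: [-1.3, 0.3, 2.7]
width: 31.3
grasp_force: 29.9
```

Call:
arm_command([
  [[0, 0, 0, 0, 0, 0, 0.035], [0, 0, 0, 0, 0, 0, 0.045], [0, 0, 0, 0, 0, 0, 0.06], [0, 0, 0, 0, 0, 0, 0.06], [0, 0, 0, 0, 0, 0, 0.06], [0, 0, -0.02, 0, 0, 0, 0.06], [0, 0, -0.06, 0, 0, 0, 0.06], [0, 0, -0.09, 0, 0, 0, 0.06], [0, 0, -0.09, 0, 0, 0, 0.06]],
])

```text
t: 53.7
eef_pos: [505.6, -3.7, 194.1]
tool_rot: [3.134, 0.0, 1.531]
force: [-0.2, 0.8, 1.1]
width: 60.1
grasp_force: 0.0
```

```bash
python3 - <<'E'
from vase import *
a=vases("pics/tw.png")
V=np.array([415,343.3,25])
rows([(V+[0,0,70],110,0)])
E
```

```text
blob 177.0 297.2 R 4.4 A 49.0 [415.4 344.5]
blob 185.7 297.1 R 10.5 A 99.5 [416.1 325.4]
blob 132.0 281.5 R 16.0 A 89.5 [448.2 445.1]
blob 54.5 238.5 R 40.6 A 47.0 [540.8 622.6]
t 53.8 grasp pt [503.9  -3.7 210.2] w 60.0
[0.3431, -0.1032, 0.1148] [0.003, 0.001, -0.389]
```

Vase A unmoved.

Call:
arm_command([
  [[0.05, -0.015, 0, 0, 0, -0.05, 0.06], [0.1, -0.03, 0, 0, 0, -0.1, 0.06], [0.15, -0.045, 0, 0, 0, -0.15, 0.06], [0.2, -0.06, 0.02, 0, 0, -0.22, 0.06], [0.25, -0.075, 0.05, 0, 0, -0.28, 0.06], [0.3, -0.09, 0.08, 0, 0, -0.34, 0.06], [0.343, -0.103, 0.115, 0.003, 0, -0.389, 0.06], [0.343, -0.103, 0.115, 0.003, 0, -0.389, 0.06], [0.343, -0.103, 0.115, 0.003, 0, -0.389, 0.06], [0.343, -0.103, 0.115, 0.003, 0, -0.389, 0.06], [0.343, -0.103, 0.115, 0.003, 0, -0.389, 0.06], [0.343, -0.103, 0.115, 0.003, 0, -0.389, 0.06], [0.343, -0.103, 0.115, 0.003, 0, -0.389, 0.06]],
])

```text
t: 55.05
eef_pos: [413.6, 342.7, 75.1]
tool_rot: [-3.138, -0.002, 1.918]
force: [0.7, -0.9, -0.2]
width: 60.0
grasp_force: 0.0
```

```bash
python3 - <<'E'
from vase import *
for i in range(2): ctrl.camera("side")
V=np.array([415,343.3,25])
rows([(V,110,0)])
E
```

```text
t 55.1 grasp pt [413.4 342.9  93.6] w 60.5
[-0.0003, 0.002, 0.0686] [-0.004, -0.002, -0.002]
```

Call:
arm_command([
  [[0, 0.002, 0.02, -0.004, 0, 0, 0.06], [0, 0.002, 0.045, -0.004, -0.002, 0, 0.06], [0, 0.002, 0.06, -0.004, -0.002, 0, 0.06], [0, 0.002, 0.0685, -0.004, -0.002, 0, 0.06], [0, 0.002, 0.0685, -0.004, -0.002, 0, 0.06], [0, 0.002, 0.0685, -0.004, -0.002, 0, 0.02], [0, 0.002, 0.0685, -0.004, -0.002, 0, 0.02], [0, 0.002, 0.0685, -0.004, -0.002, 0, 0.02], [0, 0.002, 0.0685, -0.004, -0.002, 0, 0.02], [0, 0.002, 0.0685, -0.004, -0.002, 0, 0.02], [0, 0.002, 0.0685, -0.004, -0.002, 0, 0.02], [0, 0.002, 0.0685, -0.004, -0.002, 0, 0.02], [0, 0.002, 0.0685, -0.004, -0.002, 0, 0.02], [0, 0.002, 0.0685, -0.004, -0.002, 0, 0.02], [0, 0.002, 0.0685, -0.004, -0.002, 0, 0.02]],
])

```text
t: 56.65
eef_pos: [415.0, 344.6, 6.4]
tool_rot: [3.141, 0.0, 1.92]
force: [1.4, 0.4, 4.9]
width: 31.2
grasp_force: 29.9
```

```bash
python3 - <<'E'
from vase import *
for i in range(2): ctrl.camera("top")
s=ctrl.read_state(); print(s["eef_pos"],s["width"],s["force"],s["grasp_force"])
z=s["eef_pos"][2]+18.7
T=np.array([592.3,-6.8,z+94])
rows([([415,343,z+200],110,0),([592.3,80,z+200],92,0),(T+[0,0,106],87.7,0),(T+[0,0,6],87.7,0)])
E
```

```text
[414.94133259 344.61256573   6.31686648] 31.179527199811687 [1.02349055 0.19089137 5.29842319] 29.883849760517478
t 56.8 grasp pt [414.9 344.6  25. ] w 31.2
[-0.0016, -0.0003, -0.2] [0.001, 0.0, -0.0]
[-0.3093, 0.0764, -0.1999] [0.001, -0.0, 0.314]
[-0.3909, 0.0467, -0.1999] [0.001, -0.0, 0.389]
[-0.3909, 0.0466, -0.0999] [0.001, -0.0, 0.389]
```

Call:
arm_command([
  [[0, 0, -0.03, 0, 0, 0, 0.02], [0, 0, -0.07, 0, 0, 0, 0.02], [0, 0, -0.11, 0, 0, 0, 0.02], [0, 0, -0.15, 0, 0, 0, 0.02], [-0.02, 0.01, -0.2, 0, 0, 0.03, 0.02], [-0.06, 0.015, -0.2, 0, 0, 0.07, 0.02], [-0.11, 0.03, -0.2, 0, 0, 0.12, 0.02], [-0.15, 0.04, -0.2, 0, 0, 0.17, 0.02], [-0.19, 0.05, -0.2, 0, 0, 0.21, 0.02], [-0.23, 0.06, -0.2, 0, 0, 0.25, 0.02], [-0.27, 0.068, -0.2, 0, 0, 0.29, 0.02], [-0.31, 0.076, -0.2, 0, 0, 0.314, 0.02], [-0.35, 0.062, -0.2, 0, 0, 0.35, 0.02], [-0.391, 0.0467, -0.2, 0.001, 0, 0.389, 0.02], [-0.391, 0.0467, -0.2, 0.001, 0, 0.389, 0.02], [-0.391, 0.0467, -0.2, 0.001, 0, 0.389, 0.02], [-0.391, 0.0467, -0.2, 0.001, 0, 0.389, 0.02], [-0.391, 0.0467, -0.2, 0.001, 0, 0.389, 0.02]],
])

```text
t: 58.55
eef_pos: [591.2, -6.0, 205.2]
tool_rot: [-3.139, 0.001, 1.532]
force: [-0.0, 0.7, -1.1]
width: 31.6
grasp_force: 29.9
```

```bash
python3 - <<'E'
from vase import *
for i in range(2): ctrl.camera("top")
s=ctrl.read_state(); print(s["eef_pos"],s["width"],s["force"])
T=np.array([592.3,-6.8,119]); rows([(T+[0,0,6],87.7,0),(T,87.7,0)])
E
```

```text
[591.51444607  -5.99678202 205.55516712] 31.636584494583722 [-0.09877995 -0.04810226 -1.40756102]
t 58.6 grasp pt [591.5  -6.  224.3] w 31.6
[-0.0007, 0.001, 0.0993] [-0.002, 0.001, 0.002]
[-0.0007, 0.001, 0.1053] [-0.002, 0.001, 0.002]
```

Call:
arm_command([
  [[0, 0.001, 0.03, -0.002, 0, 0, 0.02], [0, 0.001, 0.06, -0.002, 0, 0, 0.02], [0, 0.001, 0.085, -0.002, 0, 0, 0.02], [0, 0.001, 0.096, -0.002, 0, 0, 0.02], [0, 0.001, 0.1, -0.002, 0, 0, 0.02], [0, 0.001, 0.103, -0.002, 0, 0, 0.02], [0, 0.001, 0.1045, -0.002, 0, 0, 0.02], [0, 0.001, 0.1055, -0.002, 0, 0, 0.02], [0, 0.001, 0.1055, -0.002, 0, 0, 0.02]],
])

```text
t: 59.55
eef_pos: [593.2, -7.6, 101.2]
tool_rot: [3.14, 0.001, 1.531]
force: [-0.1, -0.9, -1.1]
width: 31.1
grasp_force: 29.9
```

Call:
arm_command([
  [[0, 0, 0.0005, 0, 0, 0, 0.02], [0, 0, 0.001, 0, 0, 0, 0.02], [0, 0, 0.0015, 0, 0, 0, 0.02], [0, 0, 0.0015, 0, 0, 0, 0.02]],
])

```text
t: 59.95
eef_pos: [593.4, -7.6, 100.3]
tool_rot: [3.14, 0.001, 1.531]
force: [-0.7, -0.2, 4.9]
width: 31.1
grasp_force: 29.8
```

Contact; release and retreat.

Call:
arm_command([
  [[0, 0, 0, 0, 0, 0, 0.035], [0, 0, 0, 0, 0, 0, 0.045], [0, 0, 0, 0, 0, 0, 0.06], [0, 0, 0, 0, 0, 0, 0.06], [0, 0, 0, 0, 0, 0, 0.06], [0, 0, -0.02, 0, 0, 0, 0.06], [0, 0, -0.06, 0, 0, 0, 0.06], [0, 0, -0.1, 0, 0, 0, 0.06], [-0.05, 0, -0.14, 0, 0, 0, 0.06], [-0.1, 0, -0.14, 0, 0, 0, 0.06], [-0.15, 0, -0.14, 0, 0, 0, 0.06], [-0.2, 0, -0.14, 0, 0, 0, 0.06], [-0.25, 0, -0.14, 0, 0, 0, 0.06], [-0.28, 0, -0.14, 0, 0, 0, 0.06], [-0.28, 0, -0.14, 0, 0, 0, 0.06]],
])

```text
t: 61.45
eef_pos: [580.3, -292.3, 238.5]
tool_rot: [-3.141, 0.003, 1.525]
force: [-0.0, -0.2, 0.1]
width: 60.3
grasp_force: 0.0
```

```bash
python3 - <<'E'
from vase import *
a=ctrl.camera("top");b=ctrl.camera("side")
cv2.imwrite("pics/end.png",np.hstack([crop(a,150,160,266,200,1.5),crop(b,225,120,200,150,2)]))
E
```

```text
(no output)
```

View pics/end.png

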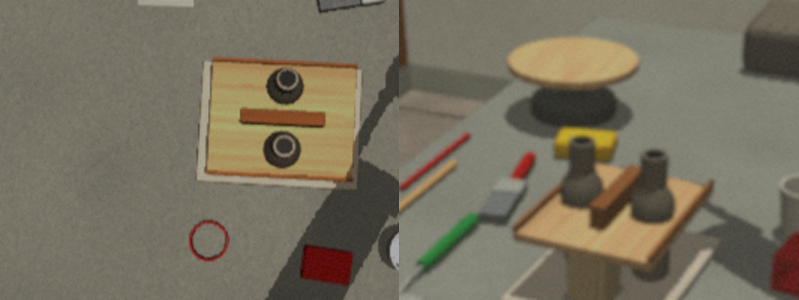

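```bash
python3 - <<'E'
from vase import *
a=ctrl.camera("top")
h=cv2.cvtColor(a["pixels"],cv2.COLOR_RGB2HSV).astype(int)
m=((h[...,1]>80)&(h[...,2]>60)&(h[...,0]<28)&(h[...,0]>3)).astype(np.uint8); m[:180]=0;m[290:]=0;m[:,:270]=0;m[:,400:]=0
m=cv2.morphologyEx(m,2,np.ones((3,3)))
k=max(cv2.findContours(m,0,1)[0],key=cv2.contourArea)
W=np.array([onz(a,p,101)[:2] for p in k.reshape(-1,2)],np.float32); print("board",cv2.minAreaRect(W))
m=((h[...,2]>120)).astype(np.uint8); m[:180]=0;m[305:]=0;m[:,:270]=0;m[:,400:]=0
E
```

```text
board ((546.2633056640625, -4.8755340576171875), (210.86495971679688, 173.044677734375), 87.7209701538086)
```

The board's centre measures (546.3, -4.9) at yaw -2.3°. The slab's is about (547.6, -4.9) at -2.3°, so it is well centred and square.

```bash
python3 -c "
from workcell import ctrl
print(ctrl.finish_job())"
```

```text
the job is handed in; nothing more can be done
None
```

The drying stack is built and handed in: both props are on their marks, two jars stand under the board, the board lies within about 1.5 mm of the slab's centre with its batten up, and both vases stand on it. I don't have the judge's result.

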